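# Shelve the condiment jars under the stall racks by height

### The arm

A 7-joint arm with a two-finger parallel gripper is mounted at the origin on the work surface. World frame = base frame: x ahead of the robot, y to its left, z up, the work surface at z = 0. Lengths are in m, angles in rad, forces in N, time in s.
With the tool pointing down it reaches from about 0.425 to 0.975 m from the base axis. Payload 16.7 kg.
Tool frame: the origin (TCP) lies on the centre line of the jaws, within the pads' length; the fingertips stand 14 mm ahead of it and the grasp point (between the pads) lies 5 mm behind it; z points along the fingers, x is the direction in which the jaws open and shut, and the axes are right-handed (so a half turn about z gives the same grasp; the last joint's range is limited). The gripper opens to 85 mm and grips with 20 to 120 N. Pads are 22 mm wide; open, the fingers measure 114 mm over their backs; the gripper's body (76 mm by 85 mm) begins 54 mm behind the grasp point. The pads swing forward as they close: fully open they stand 13 mm farther back than shut.
Start: joints at [-1.341, 0.426, 0.074, 1.606, -0.034, 1.111, -0.067], TCP at [0.25, 0.627, 0.245] pointing down, gripper open.
Joint ranges: [-2.85, 2.85], [-0.5, 2.14], [-1.23, 1.37], [0.21, 2.46], [-1.02, 4.16], [0.16, 2.05], [-2.73, 2.73]. Speed limits (rad/s): [1.89, 1.89, 2.39, 2.39, 3.01, 3.01, 3.01].

### API

Orientations are given as a unit quaternion [x, y, z, w].
In Python, from bench import telemetry, vision, ticket, nets gives the robot as it stands.
- The arm moves only by the tool send_rows, never from a script. Its argument "deltas" is a list that holds one entry, the list of rows, each a list of 6 numbers: the shift along the tool's x, y, z in m, then the turn, a rotation vector about the tool's x, y, z in degrees. A call has 1 to 5 rows; each row is the pose to reach, as a shift and turn from the pose measured when the call began, along the tool's axes at that moment; what a row does not reach only later rows make up. A row lasts 1/10 s, in which the tool goes at most 50 mm and 8.59 degrees, less where a joint would pass 70% of its speed; a pose out of reach is approached as far as the arm can. A call with a gripper value outside its range is refused whole. "claw" is the opening in per cent of the stroke, from 0 (shut) to 100 (fully open), set as the call begins (left out, the last holds). The fingers move at their own pace and stop on an object; "grip_force" is the grip in N (left out, the last holds). Time passes only in rows, so rows that repeat a pose let the fingers close. It gives the time, the measured TCP pose, the force and the opening at its end, in the units of the state.
- telemetry.get_state(): the state, without advancing time (a new reading comes with each control period).
- vision.grab_frame(name): name is "side" or "top"; returns the picture (480x640x3 uint8, blue, green, red); there is no depth.
- vision.get_calibration(name): a dict with "fx", "fy", "cx", "cy" (pixels), "world_to_cam" (4x4, takes a point from world to camera coordinates). Camera axes: x right, y down, z forward; pixel columns grow to the right and rows downward; lengths in m; the calibration is good to about 2 mm. A picture is of the moment at which its call begins. get_calibration takes no time and is no camera call.
- ticket.job_done(): hands the job in, once; it reports no verdict.
Trained networks look in the newest picture that a camera, given by its name, has taken for a name from the list of things; names that differ only in an ending like _2 or _b are one class to them, and where a whole thing is asked for, a point or a joint stands for the part that bears it (a point fixed in the world has none). Each returns a list of dicts, best first, with "conf" (0 to 1); they miss things now and then, are a little off and sometimes report something else, mostly with a low value. They report only what shows in the picture. A call takes as long as a camera call.
- nets.search_frame(thing, camera): "location" ([x, y, z] in m, in world coordinates, good to about 4 mm: the middle of the surface that is visible of it).
- nets.cut_out(thing, camera): "mask" (480x640 bool, what is visible of it).
The state is a dict: "time_s": time; "joint_positions": joint angles; "joint_velocities": joint speeds; "joint_efforts": joint torques, N m; "ee_pos": TCP position; "tool_rot": TCP orientation; "wrist_force": force on the tool from outside, world axes, zero at the start; "wrist_torque": the same for the moment, N m; "grip_width": finger opening in m.
Only numpy, scipy, OpenCV 4.12 (cv2) and the standard library are available. Lean on these libraries where they do the work, as an engineer would, in place of code of your own. Each camera call takes 0.05 s, during which the arm holds its last target. There are 200 camera calls.

### The job

Put the three metal-lidded condiment containers away in the two plywood racks by height, one to a tier, each in the tier with the least headroom that it fits under; the short tub already stands out on the front of its tier. Stand each upright and push it back until it is fully under the board above it. Never tip a container over, and leave the other things where they are.

Things in the scene. Friction and masses are not known exactly. Their poses are not given: they have to be found in the camera images.
- two_tier_rack: Fixed plywood rack of two tiers, stepped back like stairs, left or right of the tall rack. Boards and walls 10 mm thick. Origin: middle of its footprint on the table, 280 mm in x by 148 mm in y; x points from open front to closed back, z up. Floor board top at z 10 mm, upper shelf top at z 95 mm, roof top at z 215 mm; back wall's inner face at x 130 mm. Inside width 128 mm.
- lower_tier (a point): Point on the two-tier rack's floor board, on its centre line, right below the front edge of the upper shelf; axes as the rack's. In front of it (x -110 to 0 mm) the board is open to the sky and has no walls; behind it (x 0 to 160 mm, where the back wall is) the space has side walls and 75 mm clear height.
- upper_tier (a point): Point on the two-tier rack's upper shelf, on its centre line, right below the roof's front edge; axes as the rack's. In front of it (x -90 to 0 mm) the shelf is open to the sky and has no walls; behind it (x 0 to 70 mm, where the back wall is) the space has side walls and 110 mm clear height.
- tall_rack: Fixed bare plywood rack with one high tier and a cup on its roof. Boards and walls 10 mm thick. Origin: middle of its footprint on the table, 280 mm in x by 148 mm in y; x points from open front to closed back, z up. Floor board top at z 10 mm, roof top at z 205 mm; back wall's inner face at x 130 mm. Inside width 128 mm.
- tall_tier (a point): Point on the tall rack's floor board, on its centre line, right below the roof's front edge; axes as the rack's. In front of it (x -200 to 0 mm) the board is open to the sky and has no walls; behind it (x 0 to 70 mm, where the back wall is) the space has side walls and 185 mm clear height.
- short_tub: Round pale plastic tub with a flush aluminium lid, straight sided, diameter 60 mm, height 55 mm, about 0.16 kg, standing out on the open front of the two-tier rack's floor board. Origin: centre of its underside, z up.
- medium_jar: Round pale plastic jar with a flush aluminium lid, straight sided, diameter 58 mm, height 95 mm, about 0.25 kg, on the table left or right of the racks. Origin: centre of its underside, z up.
- tall_canister: Round pale plastic canister with a flush aluminium lid, height 165 mm: diameter 56 mm up to z 78 mm, narrowing to 44 mm from z 95 mm up, about 0.32 kg, on the table left or right of the racks. Origin: centre of its underside, z up.
- cup: Bystander: white cup, diameter 64 mm, height 70 mm, standing on the tall rack's roof. Origin: centre of its underside.
- pepper_mill: Bystander: dark wooden pepper mill, diameter 44 mm, height 132 mm, loose on the table. Origin: centre of its underside.
- spice_tin: Bystander: small tin, diameter 44 mm, height 60 mm, loose on the table. Origin: centre of its underside.
- steel_bowl: Bystander: open steel bowl, diameter 130 mm, height 55 mm. Origin: centre of its underside.
- lunch_box: Bystander: white lidded lunch box, 146 x 91 x 65 mm. Origin: centre of its underside.
- spatula: Bystander: steel spatula lying on the table, handle towards -x of its own frame. Origin: on its underside.

How it is judged:
By the outcome, as a careful person would: the job done as asked, in the order asked, and still so for the second after the job is handed in, with the robot touching nothing.
It also fails if it takes over 72 s, if anything falls off the work surface, if the arm or the gripper's body presses on something with over 40 N, if the wrist force passes 120 N, or if a joint passes its speed limit or range.

## Working session

There is one attempt and no reset: what is moved stays moved. The work goes in short steps, Python scripts to look and compute and a tool call to move; the robot and the scene stay as the last step left them, time stands still between calls to the robot, and variables do not carry over. Pictures are saved under pics/ and viewed, about 8 in all and at most 12, crops included, and the job is handed in when it is done.

Besides the shell and the picture viewer there is one more tool, called after "Call:" as name(argument=value, ...), one argument or row to a line, values as JSON. send_rows: Moves the arm, as the interface text tells. Its arguments: {"type":"object","properties":{"deltas":{"type":"array","items":{"type":"array","items":{"type":"array","items":{"type":"number"}}}},"claw":{"type":"number"},"grip_force":{"type":"number"}},"required":["deltas"]}

```bash
mkdir -p pics; ls; python3 - <<'E'
from bench import telemetry, vision, ticket, nets
import cv2,numpy as np
s=telemetry.get_state();print(s)
for c in ("side","top"):
    f=vision.grab_frame(c);cv2.imwrite(f"pics/{c}0.png",f)
    k=vision.get_calibration(c);print(c,k["fx"],k["cx"],k["cy"]);M=np.array(k["world_to_cam"]);print((-M[:3,:3].T@M[:3,3]).round(3),M[2,:3].round(2))
    for t in ["two_tier_rack","tall_rack","short_tub","medium_jar","tall_canister","cup","pepper_mill","spice_tin","steel_bowl","lunch_box","spatula"]:
        print(t,[(np.round(d["location"],3).tolist(),round(d["conf"],2)) for d in nets.search_frame(t,c)[:2]])
E
```

```text
pics
{'time_s': 0.0, 'joint_positions': array([-1.34051318,  0.42676095,  0.07383992,  1.60662982, -0.03412583,
        1.11078435, -0.06710981]), 'joint_velocities': array([-0.00101217, -0.00172364, -0.00123922,  0.0005502 ,  0.00025321,
       -0.00058921,  0.00173345]), 'joint_efforts': array([ 2.21065842e-03, -9.49845314e+01,  3.76161620e+00, -4.63518798e+01,
        1.92636967e-02,  9.95709415e-03, -6.11204356e-06]), 'ee_pos': array([0.25010089, 0.62652682, 0.24458087]), 'tool_rot': array([ 8.27876511e-01,  5.60910016e-01, -5.26552660e-04,  4.00720601e-04]), 'wrist_force': array([0.04716591, 0.38953937, 0.37279733]), 'wrist_torque': array([ 0.03397637, -0.0103364 ,  0.0110425 ]), 'grip_width': 0.085184539903988}
side 447.7025720463237 317.0679587261613 235.18991364136397
[-0.062 -0.832  1.164] [ 0.43  0.54 -0.72]
two_tier_rack [([0.636, -0.14, 0.098], 0.6), ([0.448, -0.536, 0.005], 0.39)]
tall_rack [([0.638, 0.123, 0.011], 0.56)]
short_tub [([0.469, -0.106, 0.061], 0.76)]
medium_jar [([0.52, 0.262, 0.071], 0.8), ([0.357, -0.398, 0.078], 0.53)]
tall_canister [([0.464, -0.3, 0.093
[... 283 characters left out ...]
 0.73)]
top 528.4973840017835 319.21612535526634 244.77201106116738
[ 0.237 -0.039  1.455] [ 0.22 -0.01 -0.98]
two_tier_rack [([0.612, -0.116, 0.094], 0.56)]
tall_rack [([0.596, 0.136, 0.009], 0.69), ([0.514, 0.469, 0.061], 0.39)]
short_tub [([0.474, -0.098, 0.067], 0.72), ([0.465, -0.273, 0.13], 0.43)]
medium_jar [([0.521, 0.275, 0.097], 0.95)]
tall_canister [([0.465, -0.277, 0.134], 0.91), ([0.522, 0.273, 0.094], 0.74)]
cup [([0.68, 0.123, 0.243], 0.9)]
pepper_mill [([0.363, -0.377, 0.086], 0.74), ([0.688, 0.338, 0.072], 0.21)]
spice_tin [([0.51, 0.469, 0.058], 0.52)]
steel_bowl [([0.652, -0.455, 0.026], 0.64)]
lunch_box [([0.687, 0.338, 0.07], 0.61)]
spatula [([0.45, -0.53, 0.003], 0.82)]
```

View pics/side0.png

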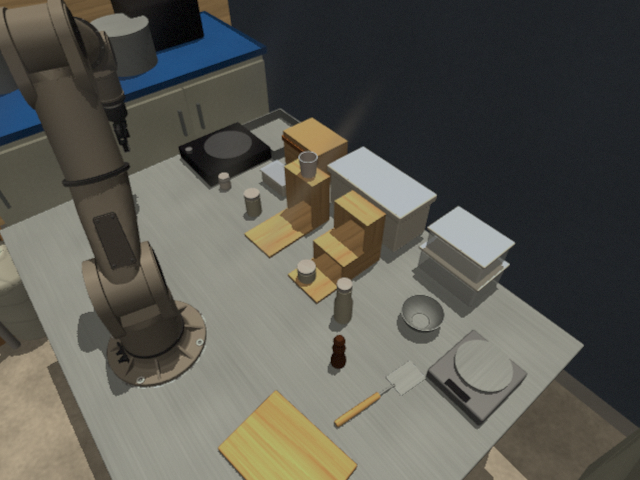

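View pics/top0.png

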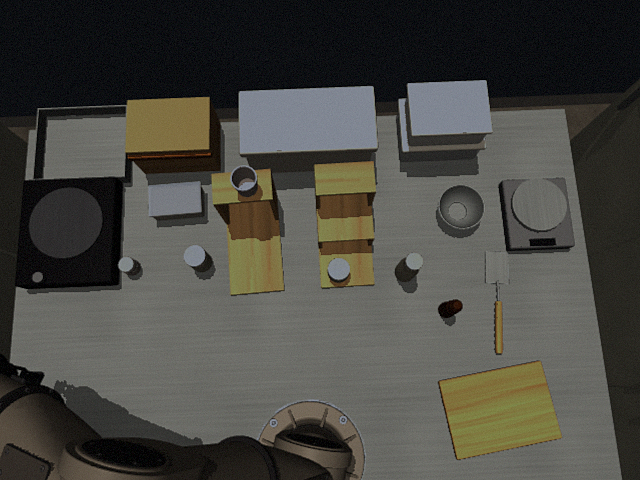

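Side: tub (306,271), jar (252,203), canister (343,300), mill (339,352). Top: racks at about x 213–283 and 316–376, tub (339,269), jar lid (195,257), canister lid (413,262). Next I'll enlarge the racks to read their corners.

```bash
python3 - <<'E'
import cv2,numpy as np
f=cv2.imread("pics/top0.png")[155:305,180:430]
f=cv2.convertScaleAbs(f,alpha=1.6,beta=10)
cv2.imwrite("pics/crop1.png",cv2.resize(f,None,fx=3.2,fy=3.2,interpolation=cv2.INTER_CUBIC))
E
```

```text
(no output)
```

View pics/crop1.png

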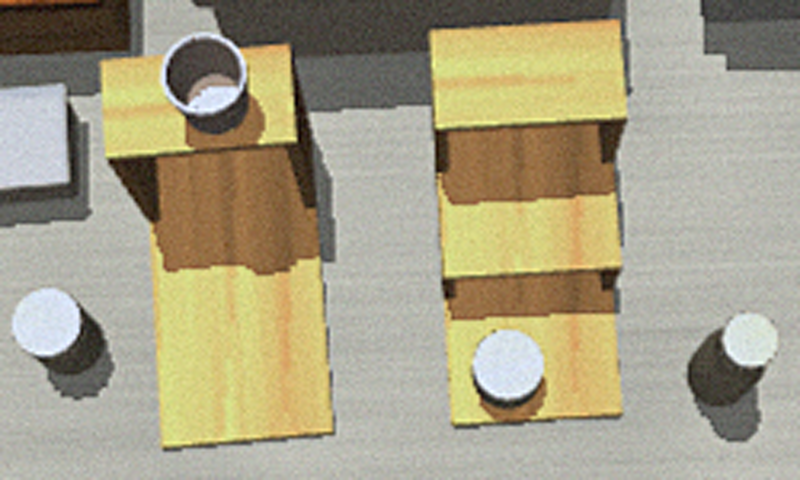

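The crop (3.2×, offset 180,155) shows all the rack front and roof corners. Lids: tub (508,366), jar (47,322), canister (750,340). I'll fit the rack poses from the corners.

```bash
cat > h.py <<'E'
import numpy as np,cv2
from bench import telemetry, vision, ticket, nets
from scipy.spatial.transform import Rotation as R
from scipy.optimize import least_squares
def proj(c,P):
    k=vision.get_calibration(c);M=np.array(k["world_to_cam"]);p=np.atleast_2d(P)@M[:3,:3].T+M[:3,3]
    return np.c_[k["fx"]*p[:,0]/p[:,2]+k["cx"],k["fy"]*p[:,1]/p[:,2]+k["cy"]]
def ray(c,u,v,z):
    k=vision.get_calibration(c);M=np.array(k["world_to_cam"])
    d=M[:3,:3].T@[(u-k["cx"])/k["fx"],(v-k["cy"])/k["fy"],1];o=-M[:3,:3].T@M[:3,3]
    return o+d*(z-o[2])/d[2]
def goal(p,tilt,yaw):
    """tool: z=(sin t,0,-cos t) yawed, x (jaws) = +-horizontal; p=TCP"""
    t,y=np.deg2rad([tilt,yaw]);z=np.array([np.sin(t),0,-np.cos(t)]);x=np.array([0,-1,0.])
    return np.array(p),R.from_euler('z',y)*R.from_matrix(np.c_[x,np.cross(z,x),z])
def delta(p,tilt,yaw,pose=None):
    """prints rel shift (tool mm) and turn (deg) from the measured/given pose"""
    if pose is None:
        s=telemetry.get_state();pose=(s["ee_pos"],R.from_quat(s["tool_rot"]))
    g=goal(p,tilt,yaw)
    d=pose[1].inv().apply(g[0]-pose[0]);r=(pose[1].inv()*g[1])
    r2=(pose[1].inv()*g[1]*R.from_euler('z',np.pi));
    r=min(r,r2,key=lambda q:q.magnitude()).as_rotvec(True)
    print("d",d.round(4).tolist(),"rot",r.round(1).tolist(),"|d|",round(np.linalg.norm(d),3),"|r|",round(np.linalg.norm(r),1))
    return g
E
python3 - <<'E'
from h import *
def fit(L,U):
    L=np.array(L)/1000.;U=np.array(U)/3.2+[180,155]
    def W(q):return R.from_euler('z',q[2]).apply(L)+[q[0],q[1],0]
    s=least_squares(lambda q:(proj("top",W(q))-U).ravel(),[.6,0,0]);print(s.x.round(4),np.rad2deg(s.x[2]).round(2),"res",s.fun.round(1).tolist());return s.x
a=fit([[60,74,215],[60,-74,215],[140,74,215],[140,-74,215],[-30,74,95],[-30,-74,95],[-140,74,10],[-140,-74,10]],
 [[435,131],[626,118],[430,30],[620,19],[443,276],[620,268],[452,424],[622,414]])
b=fit([[60,74,205],[60,-74,205],[140,74,205],[140,-74,205],[-140,74,10],[-140,-74,10]],[[108,158],[297,140],[101,62],[290,44],[163,448],[333,432]])
for n,q,l in(("lower",a,-.03),("upper",a,.06),("tall",b,.06)):print(n,(q[:2]+l*np.array([np.cos(q[2]),np.sin(q[2])])).round(4))
for n,u,v,z in(("tub",508,366,.065),("jar",47,322,.095),("can",750,340,.165)):print(n,ray("top",u/3.2+180,v/3.2+155,z).round(4))
# side masks lids
for t in("medium_jar","tall_canister","short_tub"):
    m=nets.cut_out(t,"side")
    if m:
        ys,xs=np.nonzero(m[0]["mask"]);print(t,xs.min(),xs.max(),ys.min(),ys.max(),round(m[0]["conf"],2))
for t,P in(("jar",[.52,.27,.0]),):pass
E
```

```text
[ 0.5777 -0.1196  0.0181] 1.04 res [0.0, -0.7, 0.5, -0.1, -0.3, 0.1, -0.3, 0.2, -0.1, 0.5, 0.5, -0.2, -0.5, 0.1, 0.1, 0.0]
[0.5701 0.1326 0.0512] 2.93 res [-0.6, 0.2, 0.2, 0.5, 0.0, -0.5, 0.1, -0.0, -0.1, -0.1, 0.5, -0.1]
lower [ 0.5477 -0.1202]
upper [ 0.6377 -0.1185]
tall [0.63   0.1357]
tub [ 0.4756 -0.0977  0.065 ]
jar [0.5227 0.2795 0.095 ]
can [ 0.4711 -0.2819  0.165 ]
medium_jar 245 261 189 216 0.62
tall_canister 334 352 279 322 0.69
short_tub 297 316 260 283 0.74
```

```bash
python3 - <<'E'
from h import *
for n,p,z in(("tub",[.4756,-.0977],.065),("jar",[.5227,.2795],.095),("can",[.4711,-.2819],.165)):print(n,proj("side",[[*p,z],[*p,0]]).round(0).tolist())
delta([.5227,.2795,.2446],0,2)
E
```

```text
tub [[305.0, 266.0], [306.0, 279.0]]
jar [[251.0, 193.0], [254.0, 212.0]]
can [[344.0, 284.0], [342.0, 317.0]]
d [-0.2216, 0.3818, 0.0007] rot [-0.0, 0.0, -23.8] |d| 0.441 |r| 23.8
```

Call:
send_rows(
  deltas=[
    [[-0.024, 0.042, 0, 0, 0, -4.8], [-0.048, 0.084, 0, 0, 0, -9.6], [-0.072, 0.126, 0, 0, 0, -14.4], [-0.096, 0.168, 0, 0, 0, -19.2], [-0.12, 0.21, 0, 0, 0, -23.8]],
  ],
  claw=100,
  grip_force=40,
)

```text
time_s: 1.85
ee_pos: [0.4018, 0.4359, 0.2455]
tool_rot: [0.693, 0.721, 0.0, -0.0]
wrist_force: [0.7, 1.1, -0.5]
grip_width: 0.085
```

```bash
python3 - <<'E'
from h import *
print(telemetry.get_state()["ee_pos"])
g=delta([.5227,.2795,.2],0,2);delta([.5227,.2795,.055],0,2,g)
E
```

```text
[0.40177299 0.43591255 0.24549542]
d [-0.161, 0.1147, 0.0455] rot [0.0, -0.0, 0.2] |d| 0.203 |r| 0.2
d [0.0, 0.0, 0.145] rot [0.0, 0.0, 0.0] |d| 0.145 |r| 0.0
```

Call:
send_rows(
  deltas=[
    [[-0.036, 0.025, 0.01, 0, 0, 0], [-0.072, 0.05, 0.02, 0, 0, 0], [-0.108, 0.076, 0.03, 0, 0, 0], [-0.145, 0.103, 0.04, 0, 0, 0], [-0.161, 0.115, 0.045, 0, 0, 0]],
  ],
)

```text
time_s: 2.35
ee_pos: [0.5252, 0.2751, 0.2]
tool_rot: [0.695, 0.719, -0.0, 0.001]
wrist_force: [-0.2, 0.7, -0.4]
grip_width: 0.0857
```

Call:
send_rows(
  deltas=[
    [[0, 0, 0.035, 0, 0, 0], [0, 0, 0.07, 0, 0, 0], [0, 0, 0.105, 0, 0, 0], [0, 0, 0.135, 0, 0, 0], [0, 0, 0.145, 0, 0, 0]],
  ],
)

```text
time_s: 2.85
ee_pos: [0.524, 0.2742, 0.0522]
tool_rot: [0.695, 0.719, -0.002, 0.0]
wrist_force: [-0.6, 0.1, 0.1]
grip_width: 0.0852
```

Call:
send_rows(
  deltas=[
    [[0, 0, 0, 0, 0, 0], [0, 0, 0, 0, 0, 0], [0, 0, 0, 0, 0, 0], [0, 0, 0, 0, 0, 0], [0, 0, 0, 0, 0, 0]],
  ],
  claw=0,
)

```text
time_s: 3.35
ee_pos: [0.5247, 0.2749, 0.0537]
tool_rot: [0.695, 0.719, -0.001, 0.0]
wrist_force: [-1.4, 2.3, 7.1]
grip_width: 0.0573
```

```bash
python3 - <<'E'
from h import *
print(telemetry.get_state()["ee_pos"])
g=delta([.5227,.2795,.24],0,2);g=delta([.5927,-.1195,.24],0,1,g);delta([.5927,-.1195,.152],0,1,g)
E
```

```text
[0.5247317  0.27490832 0.05371675]
d [0.0043, -0.002, -0.1863] rot [-0.0, 0.1, 0.0] |d| 0.186 |r| 0.1
d [0.4012, -0.056, 0.0] rot [0.0, 0.0, 1.0] |d| 0.405 |r| 1.0
d [0.0, 0.0, 0.088] rot [0.0, 0.0, 0.0] |d| 0.088 |r| 0.0
```

Call:
send_rows(
  deltas=[
    [[0, 0, -0.015, 0, 0, 0], [0, 0, -0.05, 0, 0, 0], [0, 0, -0.09, 0, 0, 0], [0, 0, -0.13, 0, 0, 0], [0, 0, -0.15, 0, 0, 0]],
  ],
)

```text
time_s: 3.85
ee_pos: [0.5257, 0.2751, 0.2086]
tool_rot: [0.695, 0.719, 0.001, 0.001]
wrist_force: [1.0, 0.3, -2.9]
grip_width: 0.0571
```

Call:
send_rows(
  deltas=[
    [[0.03, 0.001, 0, 0, 0, 0], [0.07, 0.002, 0, 0, 0, 0], [0.113, 0.004, 0, 0, 0, 0], [0.157, 0.006, 0, 0, 0, 0], [0.2, 0.007, 0, 0, 0, 0]],
  ],
)

```text
time_s: 4.35
ee_pos: [0.5258, 0.4764, 0.2103]
tool_rot: [0.695, 0.719, 0.002, 0.001]
wrist_force: [0.0, 0.1, -2.9]
grip_width: 0.0571
```

Call:
send_rows(
  deltas=[
    [[0.042, -0.008, 0, 0, 0, 0], [0.085, -0.018, 0, 0, 0, 0], [0.128, -0.03, 0, 0, 0, 0], [0.165, -0.042, 0, 0, 0, 0.5], [0.196, -0.05, 0, 0, 0, 1]],
  ],
)

```text
time_s: 4.85
ee_pos: [0.4674, 0.6723, 0.2114]
tool_rot: [0.701, 0.713, 0.001, 0.001]
wrist_force: [0.9, 0.1, -2.7]
grip_width: 0.0575
```

```bash
python3 - <<'E'
from h import *
s=telemetry.get_state();print(s["ee_pos"],s["grip_width"],s["time_s"],s["joint_positions"].round(2))
g=delta([.582,-.1195,.152],0,1)
E
```

```text
[0.46742146 0.67234534 0.21136402] 0.0575493484367871 4.85 [-1.1   0.69  0.11  1.24 -0.07  1.2   0.59]
d [-0.7937, 0.1008, 0.0593] rot [0.2, -0.0, -0.0] |d| 0.802 |r| 0.2
```

My chained helper ignored the half-turn flip, so the jar went left. It is still held and nothing was touched. I'm correcting that: tool x = world +y, tool y = world +x.

Call:
send_rows(
  deltas=[
    [[-0.045, 0.005, 0, 0, 0, 0], [-0.093, 0.01, 0, 0, 0, 0], [-0.142, 0.016, 0, 0, 0, 0], [-0.191, 0.021, 0, 0, 0, 0], [-0.24, 0.026, 0, 0, 0, 0]],
  ],
)

```text
time_s: 5.35
ee_pos: [0.4975, 0.4302, 0.2126]
tool_rot: [0.701, 0.713, 0.002, 0.001]
wrist_force: [0.8, 1.1, -1.9]
grip_width: 0.0575
```

Call:
send_rows(
  deltas=[
    [[-0.048, 0.005, 0, 0, 0, 0], [-0.096, 0.01, 0, 0, 0, 0], [-0.144, 0.016, 0, 0, 0, 0], [-0.192, 0.021, 0, 0, 0, 0], [-0.24, 0.026, 0, 0, 0, 0]],
  ],
)

```text
time_s: 5.85
ee_pos: [0.5272, 0.1882, 0.214]
tool_rot: [0.701, 0.713, 0.002, 0.001]
wrist_force: [1.4, -1.1, -3.4]
grip_width: 0.0574
```

Call:
send_rows(
  deltas=[
    [[-0.045, 0.002, 0, 0, 0, 0], [-0.09, 0.004, 0, 0, 0, 0], [-0.135, 0.006, 0, 0, 0, 0], [-0.165, 0.008, 0, 0, 0, 0], [-0.19, 0.008, 0, 0, 0, 0]],
  ],
)

```text
time_s: 6.35
ee_pos: [0.5379, -0.0044, 0.2152]
tool_rot: [0.702, 0.712, 0.002, 0.002]
wrist_force: [0.0, -0.5, -2.8]
grip_width: 0.0571
```

```bash
sed -i 's|    r2=(pose.*|    fl=g[1]*R.from_euler("z",np.pi)\n    if (pose[1].inv()*fl).magnitude()<r.magnitude(): g=(g[0],fl);r=pose[1].inv()*fl|; s|    r=min(r,r2.*|    r=r.as_rotvec(True)|' h.py; python3 - <<'E'
from h import *
s=telemetry.get_state();print(s["ee_pos"],s["grip_width"],s["time_s"])
g=delta([.582,-.1195,.205],0,1)
delta([.582,-.1195,.151],0,1,g)
E
```

```text
[ 0.53790812 -0.00438737  0.21519112] 0.057125793987603535 6.35
d [-0.1157, 0.0424, 0.0103] rot [0.3, -0.1, -0.2] |d| 0.124 |r| 0.4
d [0.0, 0.0, 0.054] rot [0.0, 0.0, 0.0] |d| 0.054 |r| 0.0
```

Call:
send_rows(
  deltas=[
    [[-0.035, 0.012, 0.003, 0.3, 0, 0], [-0.075, 0.027, 0.006, 0.3, 0, 0], [-0.105, 0.038, 0.01, 0.3, 0, 0], [-0.116, 0.042, 0.01, 0.3, 0, 0], [-0.116, 0.042, 0.01, 0.3, 0, 0]],
  ],
)

```text
time_s: 6.85
ee_pos: [0.5813, -0.1218, 0.2061]
tool_rot: [0.703, 0.711, 0.0, -0.0]
wrist_force: [-0.5, -0.9, -3.3]
grip_width: 0.0568
```

Call:
send_rows(
  deltas=[
    [[0, 0, 0.02, 0, 0, 0], [0, 0, 0.038, 0, 0, 0], [0, 0, 0.046, 0, 0, 0], [0, 0, 0.05, 0, 0, 0], [0, 0, 0.05, 0, 0, 0]],
  ],
)

```text
time_s: 7.35
ee_pos: [0.5813, -0.1212, 0.1564]
tool_rot: [0.703, 0.711, 0.0, -0.0]
wrist_force: [0.9, -0.2, -3.1]
grip_width: 0.0574
```

```bash
python3 - <<'E'
from h import *
s=telemetry.get_state();print(s["ee_pos"],s["grip_width"],s["time_s"],s["wrist_force"].round(1))
g=delta([.582,-.1195,.151],0,1)
f=vision.grab_frame("side")
cv2.imwrite("pics/s1.png",cv2.resize(f[130:330,220:480],None,fx=3,fy=3,interpolation=cv2.INTER_CUBIC))
E
```

```text
[ 0.58128944 -0.12120216  0.15635504] 0.05736353229339565 7.35 [ 0.9 -0.2 -3.1]
d [0.0017, 0.0007, 0.0054] rot [0.0, -0.0, -0.3] |d| 0.006 |r| 0.3
```

View pics/s1.png

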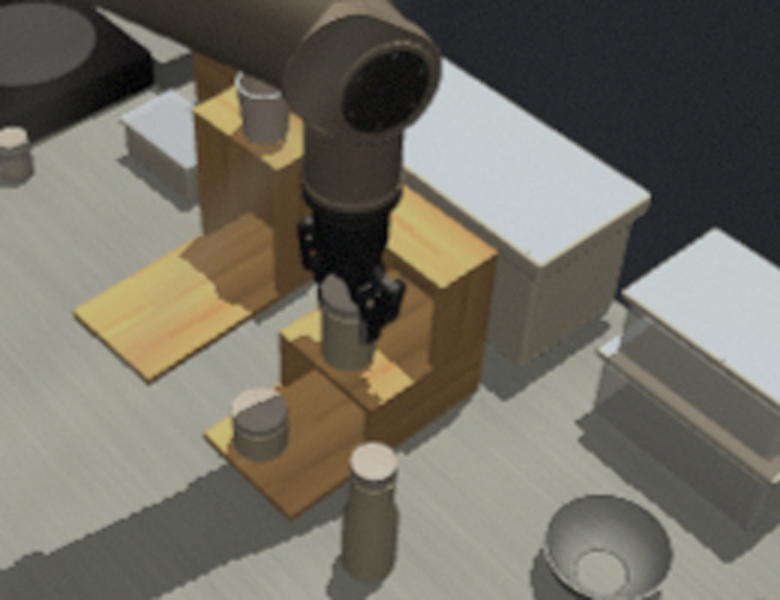

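The view (3×) shows the jar upright in the jaws over the upper shelf at about (345,335). Lowering until contact.

Call:
send_rows(
  deltas=[
    [[0, 0, 0.002, 0, 0, 0], [0, 0, 0.004, 0, 0, 0], [0, 0, 0.006, 0, 0, 0], [0, 0, 0.007, 0, 0, 0], [0, 0, 0.007, 0, 0, 0]],
  ],
)

```text
time_s: 7.9
ee_pos: [0.5815, -0.1214, 0.1496]
tool_rot: [0.703, 0.711, 0.0, -0.0]
wrist_force: [-0.0, -0.2, -2.9]
grip_width: 0.0572
```

Call:
send_rows(
  deltas=[
    [[0, 0, 0.001, 0, 0, 0], [0, 0, 0.002, 0, 0, 0], [0, 0, 0.002, 0, 0, 0]],
  ],
)

```text
time_s: 8.2
ee_pos: [0.5821, -0.1214, 0.1487]
tool_rot: [0.703, 0.711, 0.001, 0.0]
wrist_force: [-4.6, 2.7, 14.7]
grip_width: 0.0569
```

Call:
send_rows(
  deltas=[
    [[0, 0, 0, 0, 0, 0], [0, 0, 0, 0, 0, 0], [0, 0, -0.005, 0, 0, 0], [0, 0, -0.03, 0, 0, 0], [0, 0, -0.07, 0, 0, 0]],
  ],
  claw=100,
)

```text
time_s: 8.7
ee_pos: [0.5807, -0.1213, 0.2179]
tool_rot: [0.703, 0.711, -0.0, -0.001]
wrist_force: [1.1, -0.3, -0.6]
grip_width: 0.0855
```

```bash
python3 - <<'E'
from h import *
s=telemetry.get_state();print(s["ee_pos"],s["grip_width"])
g=delta([.50,-.122,.26],45,1);g=delta([.52,-.122,.145],45,1,g)
E
```

```text
[ 0.58065417 -0.12126788  0.21785291] 0.08547630602166936
d [0.0002, -0.0807, -0.042] rot [-45.1, 0.1, -0.4] |d| 0.091 |r| 45.1
d [-0.0003, -0.0672, 0.0955] rot [0.0, 0.0, 0.0] |d| 0.117 |r| 0.0
```

Call:
send_rows(
  deltas=[
    [[0, -0.015, -0.02, -7, 0, 0], [0, -0.04, -0.04, -15, 0, 0], [0, -0.06, -0.042, -23.5, 0, 0], [0, -0.08, -0.042, -32, 0, 0], [0, -0.08, -0.042, -40, 0, 0]],
  ],
  claw=35,
)

```text
time_s: 9.2
ee_pos: [0.4983, -0.1233, 0.2608]
tool_rot: [0.661, 0.666, 0.245, 0.242]
wrist_force: [2.5, 1.9, 0.5]
grip_width: 0.0298
```

```bash
python3 - <<'E'
from h import *
s=telemetry.get_state();print(s["ee_pos"],s["grip_width"],s["joint_positions"].round(2))
g=delta([.51,-.122,.145],45,1)
E
```

```text
[ 0.49825653 -0.12333805  0.26079085] 0.029792533385830443 [-0.3  -0.17  0.46  2.43 -0.28  0.18  2.02]
d [0.0011, -0.0659, 0.0959] rot [-4.7, 0.3, -0.5] |d| 0.116 |r| 4.8
```

```bash
python3 - <<'E'
from h import *
g=delta([.515,-.122,.15],32,1)
E
```

```text
d [0.001, -0.0588, 0.0954] rot [8.3, 0.2, -0.5] |d| 0.112 |r| 8.3
```

Call:
send_rows(
  deltas=[
    [[0, -0.015, 0.015, 4, 0, 0], [0, -0.03, 0.04, 8, 0, 0], [0, -0.045, 0.07, 8, 0, 0], [0.001, -0.059, 0.095, 8, 0, 0], [0.001, -0.059, 0.095, 8, 0, 0]],
  ],
)

```text
time_s: 9.7
ee_pos: [0.5167, -0.1204, 0.1605]
tool_rot: [0.678, 0.683, 0.195, 0.19]
wrist_force: [0.8, 0.8, 1.4]
grip_width: 0.0295
```

```bash
python3 - <<'E'
from h import *
s=telemetry.get_state();print(s["ee_pos"],s["grip_width"],s["joint_positions"].round(2),R.from_quat(s["tool_rot"]).apply([0,0,1]).round(3))
delta([.55,-.122,.147],36,1)
E
```

```text
[ 0.51667745 -0.120398    0.1605037 ] 0.029491804364797477 [-0.13  0.12  0.32  2.4  -1.01  0.16  2.73] [ 0.524  0.009 -0.852]
d [-0.002, 0.0213, 0.029] rot [-4.4, 0.0, -0.5] |d| 0.036 |r| 4.4
```

Call:
send_rows(
  deltas=[
    [[0, 0, 0.01, 0, 0, 0], [0, 0.005, 0.016, -1, 0, 0], [-0.001, 0.01, 0.021, -2, 0, 0], [-0.002, 0.016, 0.025, -3, 0, 0], [-0.002, 0.021, 0.029, -4, 0, -0.5]],
  ],
)

```text
time_s: 10.2
ee_pos: [0.5539, -0.1234, 0.1717]
tool_rot: [0.673, 0.682, 0.208, 0.199]
wrist_force: [-1.2, 0.6, 0.4]
grip_width: 0.03
```

```bash
python3 - <<'E'
from h import *
s=telemetry.get_state();print(s["ee_pos"],s["grip_width"],s["joint_positions"].round(2),R.from_quat(s["tool_rot"]).apply([0,0,1]).round(3))
delta([.58,-.122,.147],40,1)
E
```

```text
[ 0.55390754 -0.12344041  0.17168855] 0.030023746808463637 [ 0.01  0.15  0.18  2.33 -1.02  0.16  2.73] [ 0.551  0.017 -0.834]
d [0.0008, 0.0082, 0.035] rot [-6.5, -0.4, -0.4] |d| 0.036 |r| 6.6
```

```bash
cat >> h.py <<'E'
LO=np.array([-2.85,-.5,-1.23,.21,-1.02,.16,-2.73]);HI=np.array([2.85,2.14,1.37,2.46,4.16,2.05,2.73])
def fk(q,L,j0=0):
    h,a,b,c,o1,o2,o3=L
    r=R.from_euler('z',q[0]+j0);p=r.apply([o1,0,h]);r=r*R.from_euler('y',q[1])*R.from_euler('z',q[2]);p=p+r.apply([o2,0,a])
    r=r*R.from_euler('y',q[3])*R.from_euler('z',q[4]);p=p+r.apply([o3,0,b]);r=r*R.from_euler('y',q[5])*R.from_euler('z',q[6]);return p+r.apply([0,0,c]),r
E
python3 - <<'E'
from h import *
s=telemetry.get_state()
D=[([-1.34051318,.42676095,.07383992,1.60662982,-.03412583,1.11078435,-.06710981],[.2501,.62653,.24458],[.827877,.56091,-.0005,.0004]),
([-1.1,.69,.11,1.24,-.07,1.2,.59],[.4674,.6723,.2114],[.701,.713,.001,.001]),
([-.3,-.17,.46,2.43,-.28,.18,2.02],[.4983,-.1233,.2608],[.661,.666,.245,.242]),
([-.13,.12,.32,2.40,-1.01,.16,2.73],[.5167,-.1204,.1605],[.678,.683,.195,.19]),
(s["joint_positions"],s["ee_pos"],s["tool_rot"])]
# tool z axis under the model; elevation and azimuth vs actual
for q,p,o in D:
    _,r=fk(q,[0]*7);A=R.from_quat(o)
    z=r.apply([0,0,1]);za=A.apply([0,0,1]);print(z.round(3),za.round(3),np.rad2deg(np.arctan2(p[1],p[0])).round(1), "j1",np.rad2deg(q[0]).round(1),(r.inv()*A).as_rotvec(True).round(1))
E
```

```text
[-0.     0.001 -1.   ] [-0.    -0.001 -1.   ] 68.2 j1 -76.8 [-0.  -0.1 43.5]
[ 0.012 -0.011 -1.   ] [ 0.003  0.    -1.   ] 55.2 j1 -63.0 [ 0.5  0.6 -1.5]
[ 0.645 -0.008 -0.764] [ 0.647  0.006 -0.763] -13.9 j1 -17.2 [-0.1  0.8 -0.7]
[ 0.521 -0.006 -0.853] [ 0.524  0.009 -0.852] -13.1 j1 -7.4 [-0.2  0.8 -1.1]
[ 0.551 -0.017 -0.834] [ 0.551  0.017 -0.834] -12.6 j1 0.4 [-0.   1.9 -1. ]
```

```bash
cat > D.py <<'E'
from h import *
s=telemetry.get_state()
D=[([-1.34051318,.42676095,.07383992,1.60662982,-.03412583,1.11078435,-.06710981],[.2501,.62653,.24458],[.827877,.56091,-.0005,.0004]),
([-1.1,.69,.11,1.24,-.07,1.2,.59],[.4674,.6723,.2114],[.701,.713,.001,.001]),
([-.3,-.17,.46,2.43,-.28,.18,2.02],[.4983,-.1233,.2608],[.661,.666,.245,.242]),
([-.13,.12,.32,2.40,-1.01,.16,2.73],[.5167,-.1204,.1605],[.678,.683,.195,.19]),
(s["joint_positions"],s["ee_pos"],s["tool_rot"])]
E
python3 - <<'E'
from D import *
import itertools
best=[]
for sg in itertools.product([1,-1],repeat=4):
    S=np.ones(7);S[[0,2,4,6]]=sg
    def f(x):
        out=[]
        for q,p,o in D:
            P,r=fk(S*np.array(q),x[:7],x[7]);out+=list((P-p)*10)+list((R.from_quat(o).inv()*r*R.from_euler('z',x[8])).as_rotvec())
        return out
    for t0 in(0,1.57,3.14,-1.57):
        q=least_squares(f,[.33,.4,.4,.25,0,0,0,0,t0],bounds=([-1]*7+[-4,-5],[1.5]*7+[4,5]));best.append((q.cost,sg,q.x.round(4).tolist(),np.abs(q.fun).max()))
for b in sorted(best)[:3]:print(b)
E
```

```text
(np.float64(0.023168140275603114), (-1, -1, -1, -1), [0.2805, 0.5639, 0.495, 0.3399, -0.0226, 0.0128, -0.0176, -0.0807, -3.2127], np.float64(0.09864633866669636))
(np.float64(0.023168140275603204), (-1, -1, -1, -1), [0.2805, 0.5639, 0.495, 0.3399, -0.0226, 0.0128, -0.0176, -0.0807, 3.0705], np.float64(0.09864633743964735))
(np.float64(0.023168140275603332), (-1, -1, -1, -1), [0.2805, 0.5639, 0.495, 0.3399, -0.0226, 0.0128, -0.0176, -0.0807, 3.0705], np.float64(0.09864633636776365))
```

```bash
cat >> h.py <<'E'
S7=np.array([-1,1,-1,1,-1,1,-1])
def fk2(q,L):
    q=S7*np.asarray(q);p=np.array([0,0,L[0]]);r=R.identity()
    r=r*R.from_euler('z',q[0])*R.from_euler('y',q[1]);p=p+r.apply([0,L[4],0]);r=r*R.from_euler('z',q[2]);p=p+r.apply([L[7],L[5],L[1]])
    r=r*R.from_euler('y',q[3])*R.from_euler('z',q[4]);p=p+r.apply([L[8],L[6],L[2]]);r=r*R.from_euler('y',q[5])*R.from_euler('z',q[6]+np.pi);return p+r.apply([0,0,L[3]]),r
E
python3 - <<'E'
from D import *
def f(x):
    out=[]
    for q,p,o in D:
        P,r=fk2(q,x);out+=list((P-p)*10)
    return out+list(np.array(x[4:])*.3)
for q,p,o in D: print((R.from_quat(o).inv()*fk2(q,[0]*9)[1]).as_rotvec(True).round(2))
q=least_squares(f,[.33,.4,.4,.25,0,0,0,0,0]);print(q.x.round(4).tolist(),(q.fun*100).round(0)[:15])
E
```

```text
[ 0. -0. -0.]
[-0.54  0.6   0.41]
[ 0.1   0.09 -0.11]
[ 0.17 -0.18 -0.5 ]
[0. 0. 0.]
[0.2756, 0.5539, 0.4837, 0.3225, -0.0301, -0.0303, -0.0017, 0.0075, -0.0031] [-2. -0. -2.  3. -1.  1.  0.  2.  2. -1. -1. -1.  0. -0.  0.]
```

```bash
cat >> h.py <<'E'
LK=[0.2756,0.5539,0.4837,0.3225,-0.0301,-0.0303,-0.0017,0.0075,-0.0031]
def ik(p,rot,q0,w=0.0):
    f=lambda q:np.r_[(fk2(q,LK)[0]-p)*10,(rot.inv()*fk2(q,LK)[1]).as_rotvec()*3,w*(q-q0)]
    s=least_squares(f,np.clip(q0,LO+.01,HI-.01),bounds=(LO+.02,HI-.02));return s.x,np.abs(s.fun[:6]).max()
E
python3 - <<'E'
from h import *
rng=np.random.default_rng(0)
for n,p,y in(("tub0",[.43,-.1,.045],1),("tub1",[.54,-.1,.045],1),("jar0",[.52,-.12,.14],1),("jar1",[.635,-.12,.14],1),("tall0",[.53,.13,.06],3),("tall1",[.63,.135,.06],3)):
  for tilt in(25,40,50):
    g=goal(p,tilt,y);res=[]
    for flip in(0,180):
      for k in range(14):
        q,e=ik(g[0],g[1]*R.from_euler('z',flip,degrees=True),rng.uniform(LO,HI))
        if e<.003 and not any(np.abs(q-r[0]).max()<.5 for r in res):res.append((q,flip))
    print(n,tilt,[(r.round(2).tolist(),f) for r,f in res][:4])
E
```

```text
Traceback (most recent call last):
  File "h.py", line 40, in ik
    s=least_squares(f,np.clip(q0,LO+.01,HI-.01),bounds=(LO+.02,HI-.02));return s.x,np.abs(s.fun[:6]).max()
ValueError: Initial guess is outside of provided bounds
```

```bash
sed -i 's/np.clip(q0,LO+.01,HI-.01)/np.clip(q0,LO+.03,HI-.03)/' h.py; cat > t.py <<'E'
from h import *
rng=np.random.default_rng(0)
for n,p,y in(("tub0",[.43,-.1,.045],1),("tub1",[.54,-.1,.045],1),("jar0",[.52,-.12,.14],1),("jar1",[.635,-.12,.14],1),("tall0",[.53,.13,.06],3),("tall1",[.63,.135,.06],3)):
  for tilt in(25,40,50):
    g=goal(p,tilt,y);res=[]
    for flip in(0,180):
      for k in range(14):
        q,e=ik(g[0],g[1]*R.from_euler('z',flip,degrees=True),rng.uniform(LO+.1,HI-.1))
        if e<.003 and not any(np.abs(q-r[0]).max()<.5 for r in res):res.append((q,flip))
    print(n,tilt,[(r.round(2).tolist(),f) for r,f in res][:4])
E
timeout 300 python3 t.py
```

```text
tub0 25 []
tub0 40 []
tub0 50 []
tub1 25 [([0.89, 0.58, -0.93, 2.3, 1.57, 0.38, 0.26], 180)]
tub1 40 [([0.99, 0.69, -0.99, 2.44, 2.48, 0.56, 2.63], 0), ([1.03, 0.72, -1.04, 2.44, 2.43, 0.59, -0.44], 180)]
tub1 50 []
jar0 25 [([0.82, 0.25, -0.73, 2.28, 0.41, 0.25, -1.79], 0), ([-0.1, 0.18, 0.28, 2.33, -0.56, 0.24, -0.87], 0), ([1.21, 0.43, -1.21, 2.27, 0.96, 0.42, 0.88], 180), ([-0.03, 0.18, 0.2, 2.33, -0.49, 0.23, 2.21], 180)]
jar0 40 [([0.81, 0.25, -0.66, 2.44, 3.15, 0.18, 1.8], 0), ([1.17, 0.36, -1.07, 2.43, 2.41, 0.22, 2.61], 0), ([1.28, 0.44, -1.21, 2.42, 2.17, 0.28, -0.25], 180), ([0.81, 0.25, -0.66, 2.44, 3.15, 0.18, -1.35], 180)]
jar0 50 []
jar1 25 [([0.46, 0.37, -0.41, 2.07, 0.29, 0.31, -1.7], 0), ([-0.44, 0.41, 0.69, 2.12, -0.94, 0.41, -0.58], 0), ([1.05, 0.66, -1.21, 2.03, 1.12, 0.64, -2.35], 0), ([0.09, 0.34, 0.03, 2.09, -0.24, 0.29, -1.22], 0)]
jar1 40 [([-0.23, 0.35, 0.44, 2.27, 4.14, 0.29, 0.65], 0), ([0.89, 0.47, -0.86, 2.21, 2.02, 0.23, -0.16], 180), ([-0.21, 0.35, 0.41, 2.27, 4.13, 0.28, -2.48], 180)]
jar1 50 [([-0.78, 0.99, 1.34, 2.4, 4.01, 1.16, 0.4], 0), ([1.07, 0
[... 167 characters left out ...]
5, 2.32, 1.47, 0.37, -0.19], 180), ([0.54, 0.71, -1.21, 2.29, 1.57, 0.8, -0.14], 180)]
tall0 40 []
tall0 50 []
tall1 25 [([-0.36, 0.47, -0.01, 2.14, 0.86, 0.18, -2.71], 0), ([0.38, 0.67, -0.95, 2.09, 1.43, 0.65, 0.07], 180), ([-0.16, 0.48, -0.25, 2.12, 1.1, 0.28, 0.23], 180)]
tall1 40 [([-1.12, 0.73, 0.89, 2.33, 3.71, 0.43, 0.46], 0), ([-0.35, 0.49, -0.08, 2.29, 2.42, 0.4, 1.99], 0), ([-0.86, 0.56, 0.53, 2.31, 3.14, 0.32, 1.13], 0), ([-1.33, 1.19, 1.33, 2.34, 4.07, 0.87, -0.15], 0)]
tall1 50 [([-0.42, 0.56, -0.04, 2.37, 2.63, 0.69, 1.73], 0), ([0.26, 0.73, -0.84, 2.33, 2.36, 0.94, 2.31], 0), ([-1.12, 0.8, 0.84, 2.41, 3.27, 0.66, 0.79], 0), ([-0.58, 0.57, 0.15, 2.38, 2.73, 0.66, -1.57], 180)]
```

```bash
cat > sim.py <<'E'
from h import *
def gl(p,tilt,lean,yaw):
    g=goal(p,tilt,yaw);return g[0],R.from_euler('x',lean,degrees=True)*g[1]*R.from_euler('z',np.pi)
def run(q,way,n=6,w=.05):
    p,r=fk2(q,LK);cur=None
    for k,(pt,tl,le,yw) in enumerate(way):
        if cur is None: cur=(np.array(pt),tl,le,yw);seq=[cur]
        else:
            a=np.array([*cur[0],*cur[1:]]);b=np.array([*pt,tl,le,yw]);seq=[(v[:3],*v[3:]) for v in (a+(b-a)*t for t in np.linspace(1/n,1,n))];cur=seq[-1]
        for c in seq:
            q,e=ik(*gl(*c),q,w)
        print(np.round(pt,3).tolist(),tl,le,yw,"->",q.round(2).tolist(),"err",round(e,3))
    return q
E
python3 - <<'E'
from sim import *
s=telemetry.get_state();q=np.clip(s["joint_positions"],LO+.03,HI-.03)
for sg in(1,-1):
    P=[.56,-.12,.27];print("lean",sg)
    run(q,[([.55,-.12,.2],25,0,1),([.56,-.12,.28],20,0,1),(P,15,20*sg,1),(P,30,20*sg,1),(P,45,20*sg,1),(P,45,0,1),([.56,-.12,.15],42,0,1),([.635,-.12,.14],42,0,1)])
E
```

```text
lean 1
[0.55, -0.12, 0.2] 25 0 1 -> [-0.25, 0.12, 0.42, 2.23, -0.33, 0.39, 2.03] err 0.004
[0.56, -0.12, 0.28] 20 0 1 -> [-0.3, 0.05, 0.46, 2.06, -0.12, 0.69, 1.82] err 0.0
[0.56, -0.12, 0.27] 15 20 1 -> [-0.08, 0.2, 0.47, 1.96, -0.63, 0.97, 2.27] err 0.0
[0.56, -0.12, 0.27] 30 20 1 -> [-0.05, 0.1, 0.44, 2.14, -0.89, 0.71, 2.51] err 0.0
[0.56, -0.12, 0.27] 45 20 1 -> [1.5, 0.25, -1.21, 2.22, -1.0, 0.34, 2.7] err 0.091
[0.56, -0.12, 0.27] 45 0 1 -> [1.15, 0.03, -0.94, 2.28, -0.97, 0.18, 2.71] err 0.072
[0.56, -0.12, 0.15] 42 0 1 -> [0.22, 0.18, -0.03, 2.29, -0.98, 0.18, 2.71] err 0.437
[0.635, -0.12, 0.14] 42 0 1 -> [0.14, 0.3, 0.03, 2.16, -1.0, 0.18, 2.71] err 0.418
lean -1
[0.55, -0.12, 0.2] 25 0 1 -> [-0.25, 0.12, 0.42, 2.23, -0.33, 0.39, 2.03] err 0.004
[0.56, -0.12, 0.28] 20 0 1 -> [-0.3, 0.05, 0.46, 2.06, -0.12, 0.69, 1.82] err 0.0
[0.56, -0.12, 0.27] 15 -20 1 -> [-0.48, 0.1, 0.42, 2.07, 0.45, 0.79, 1.28] err 0.0
[0.56, -0.12, 0.27] 30 -20 1 -> [-0.49, -0.01, 0.41, 2.25, 0.76, 0.5, 1.0] err 0.0
[0.56, -0.12, 0.27] 45 -20 1 -> [-0.44, -0.06, 0.4, 2.42, 1.67, 0.28, 0.15] err 0.002
[0.56, -0.12, 0.27] 45 0 1 -> [-1.15, -0.36, 1.19, 2.4, 1.22, 0.22, 0.62] err 0.001
[0.56, -0.12, 0.15] 42 0 1 -> [-1.39, -0.48, 1.35, 2.44, 1.41, 0.42, 0.45] err 0.579
[0.635, -0.12, 0.14] 42 0 1 -> [-1.46, -0.48, 1.35, 2.42, 1.53, 0.47, 0.29] err 0.853
```

```bash
python3 - <<'E'
from sim import *
s=telemetry.get_state();q=np.clip(s["joint_positions"],LO+.03,HI-.03)
q=run(q,[([.55,-.12,.2],25,0,1),([.57,-.12,.28],20,0,1)])
for P,L in(([.57,-.12,.27],20),([.60,-.12,.29],20),([.60,-.12,.29],30)):
    print(P,L)
    run(q,[(P,15,-L,1),(P,30,-L,1),(P,45,-L,1),([.56,-.12,.2],42,-L,1),([.53,-.12,.145],38,-L,1),([.56,-.12,.14],42,-L/2,1),([.60,-.12,.14],42,0,1),([.635,-.12,.14],42,0,1),([.60,-.12,.29],42,0,1),([.55,-.12,.05],35,0,1)])
E
```

```text
[0.55, -0.12, 0.2] 25 0 1 -> [-0.25, 0.12, 0.42, 2.23, -0.33, 0.39, 2.03] err 0.004
[0.57, -0.12, 0.28] 20 0 1 -> [-0.3, 0.07, 0.46, 2.05, -0.14, 0.69, 1.83] err 0.0
[0.57, -0.12, 0.27] 20
[0.57, -0.12, 0.27] 15 -20 1 -> [-0.51, 0.12, 0.46, 2.05, 0.43, 0.78, 1.3] err 0.002
[0.57, -0.12, 0.27] 30 -20 1 -> [-0.53, 0.01, 0.46, 2.23, 0.75, 0.49, 1.02] err 0.0
[0.57, -0.12, 0.27] 45 -20 1 -> [-0.49, -0.04, 0.46, 2.4, 1.68, 0.27, 0.14] err 0.002
[0.56, -0.12, 0.2] 42 -20 1 -> [-0.24, 0.1, 0.21, 2.44, 2.1, 0.29, -0.34] err 0.003
[0.53, -0.12, 0.145] 38 -20 1 -> [0.77, 0.31, -0.91, 2.44, 1.94, 0.56, -0.12] err 0.006
[0.56, -0.12, 0.14] 42 -10.0 1 -> [0.96, 0.4, -1.0, 2.4, 2.21, 0.45, -0.32] err 0.0
[0.6, -0.12, 0.14] 42 0 1 -> [1.03, 0.48, -1.0, 2.3, 2.23, 0.29, -0.33] err 0.0
[0.635, -0.12, 0.14] 42 0 1 -> [0.94, 0.5, -0.92, 2.23, 2.17, 0.28, -0.28] err 0.0
[0.6, -0.12, 0.29] 42 0 1 -> [1.32, 0.16, -1.21, 2.17, 0.13, 0.19, 1.63] err 0.006
[0.55, -0.12, 0.05] 35 0 1 -> [1.15, 0.78, -1.17, 2.36, 2.05, 0.56, -0.01] err 0.0
[0.6, -0.12, 0.29] 20
[0.6, -0.12, 0.29] 15 -20 1 -> [-0.53, 0.15, 0.49
[... 951 characters left out ...]
0.94, 0.62, 0.86] err 0.0
[0.6, -0.12, 0.29] 45 -30 1 -> [-0.65, 0.0, 0.53, 2.35, 1.64, 0.44, 0.24] err 0.001
[0.56, -0.12, 0.2] 42 -30 1 -> [-0.04, 0.15, -0.13, 2.44, 1.92, 0.53, -0.13] err 0.006
[0.53, -0.12, 0.145] 38 -30 1 -> [0.88, 0.51, -1.21, 2.44, 1.86, 0.99, 0.04] err 0.019
[0.56, -0.12, 0.14] 42 -15.0 1 -> [1.06, 0.53, -1.21, 2.41, 2.06, 0.68, -0.09] err 0.0
[0.6, -0.12, 0.14] 42 0 1 -> [1.17, 0.6, -1.2, 2.29, 2.03, 0.41, -0.06] err 0.0
[0.635, -0.12, 0.14] 42 0 1 -> [1.09, 0.62, -1.15, 2.22, 1.98, 0.41, -0.01] err 0.0
[0.6, -0.12, 0.29] 42 0 1 -> [1.32, 0.16, -1.21, 2.17, 0.13, 0.19, 1.63] err 0.006
[0.55, -0.12, 0.05] 35 0 1 -> [1.15, 0.78, -1.17, 2.36, 2.05, 0.56, -0.01] err 0.0
```

```bash
cat >> h.py <<'E'
def dl(p,tilt,lean,yaw):
    s=telemetry.get_state();A=R.from_quat(s["tool_rot"]);g=goal(p,tilt,yaw);r=R.from_euler('x',lean,degrees=True)*g[1]*R.from_euler('z',np.pi)
    v=(A.inv()*r).as_rotvec(True);d=A.inv().apply(np.array(p)-s["ee_pos"])
    print("d",d.round(3).tolist(),"rot",v.round(1).tolist(),round(np.linalg.norm(v),1),"| now",s["ee_pos"].round(4).tolist(),"q",s["joint_positions"].round(2).tolist(),"z",A.apply([0,0,1]).round(2).tolist(),"x",A.apply([1,0,0]).round(2).tolist(),"F",s["wrist_force"].round(1).tolist(),"t",round(s["time_s"],2))
E
python3 - <<'E'
from h import *
f=vision.grab_frame("side")
cv2.imwrite("pics/s2.png",cv2.resize(f[130:330,220:480],None,fx=3,fy=3,interpolation=cv2.INTER_CUBIC))
dl([.54,-.12,.27],18,0,1)
E
```

```text
d [0.004, 0.041, -0.09] rot [15.5, -0.5, -0.2] 15.5 | now [0.555, -0.1231, 0.1724] q [0.0, 0.15, 0.18, 2.33, -1.02, 0.16, 2.73] z [0.55, 0.02, -0.83] x [-0.02, 1.0, 0.01] F [0.6, 1.6, 2.2] t 10.25
```

View pics/s2.png

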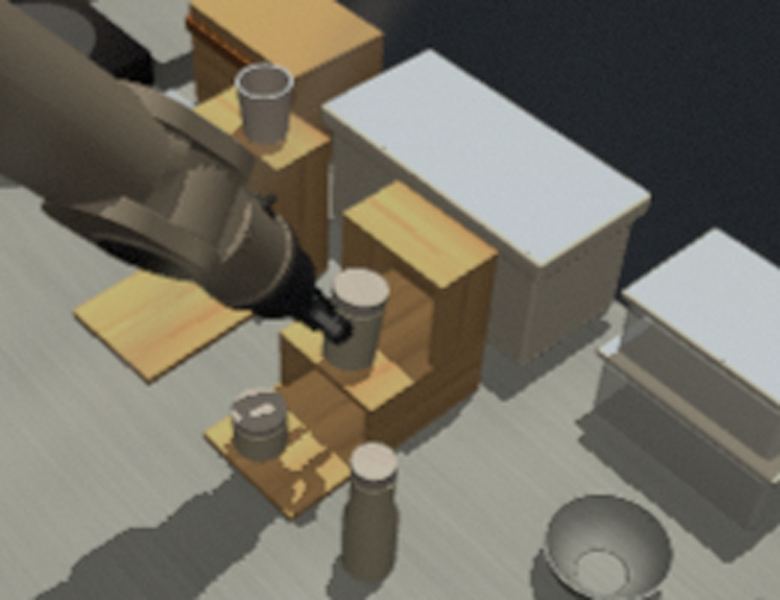

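The jar at (361,290)–(350,360) is touched high by the fingers and may be leaning slightly. I'll back off slowly along world −x so it settles.

Call:
send_rows(
  deltas=[
    [[0, -0.003, -0.002, 0, 0, 0], [0, -0.006, -0.004, 0, 0, 0], [0, -0.01, -0.0065, 0, 0, 0], [0, -0.016, -0.011, 0, 0, 0], [0, -0.025, -0.0165, 0, 0, 0]],
  ],
)

```text
time_s: 10.75
ee_pos: [0.5255, -0.1202, 0.1745]
tool_rot: [0.674, 0.68, 0.207, 0.198]
wrist_force: [-0.5, -0.2, -0.1]
grip_width: 0.0306
```

```bash
python3 - <<'E'
from h import *
dl([.535,-.12,.28],20,0,1)
f=vision.grab_frame("side")
cv2.imwrite("pics/s3.png",cv2.resize(f[190:270,290:390],None,fx=5,fy=5,interpolation=cv2.INTER_CUBIC))
f=vision.grab_frame("top")
cv2.imwrite("pics/t3.png",f)
E
```

```text
d [0.001, 0.066, -0.083] rot [13.3, -0.3, -0.6] 13.4 | now [0.5255, -0.1202, 0.1745] q [-0.08, 0.1, 0.27, 2.38, -1.02, 0.16, 2.73] z [0.55, 0.01, -0.84] x [-0.01, 1.0, 0.01] F [-0.5, -0.2, -0.1] t 10.75
```

View pics/s3.png

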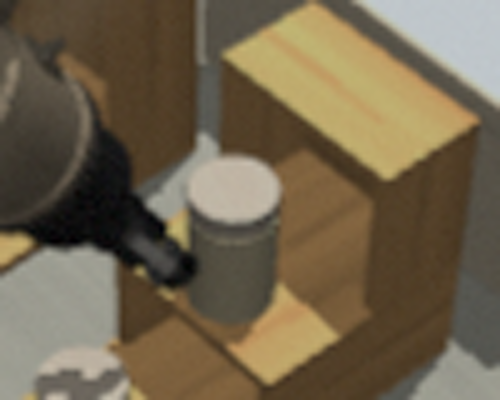

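The jar is upright again; its lid is at about (235,190) in the crop. It started to tip when pushed high, so I'll push low, at about 25 mm. Next I swing the wrist into the branch that allows more forward tilt.

```bash
cat >> h.py <<'E'
def chain(way,flip=True):
    """way: (p,tilt,lean,yaw); prints each step's delta in the ideal previous tool frame"""
    s=telemetry.get_state();A=R.from_quat(s["tool_rot"]);P=s["ee_pos"]
    for p,t,l,y in way:
        r=R.from_euler('x',l,degrees=True)*goal(p,t,y)[1]*R.from_euler('z',np.pi*flip)
        v=(A.inv()*r).as_rotvec(True);d=A.inv().apply(np.array(p)-P);print(p,t,l,"d",d.round(3).tolist(),"rot",v.round(1).tolist(),round(np.linalg.norm(v),1));A,P=r,np.array(p)
E
python3 - <<'E'
from h import *
chain([([.535,-.12,.28],20,0,1),([.57,-.12,.27],15,-20,1),([.57,-.12,.27],45,-20,1),([.56,-.12,.2],42,-20,1),([.52,-.12,.14],38,-20,1),([.54,-.12,.125],40,-10,1)])
E
```

```text
[0.535, -0.12, 0.28] 20 0 d [0.001, 0.067, -0.083] rot [13.3, -0.4, -0.6] 13.3
[0.57, -0.12, 0.27] 15 -20 d [-0.001, 0.029, 0.021] rot [5.3, -19.1, -6.0] 20.7
[0.57, -0.12, 0.27] 45 -20 d [0.0, 0.0, 0.0] rot [-30.0, -0.0, 0.0] 30.0
[0.56, -0.12, 0.2] 42 -20 d [0.024, -0.053, 0.04] rot [3.0, 0.0, -0.0] 3.0
[0.52, -0.12, 0.14] 38 -20 d [0.021, -0.067, 0.015] rot [4.0, -0.0, 0.0] 4.0
[0.54, -0.12, 0.125] 40 -10 d [0.005, 0.007, 0.023] rot [-2.2, 7.8, 6.3] 10.2
```

Call:
send_rows(
  deltas=[
    [[0, 0.012, -0.018, 0, 0, 0], [0, 0.028, -0.04, 3, 0, 0], [0, 0.044, -0.06, 6, 0, 0], [0, 0.06, -0.078, 10, 0, 0], [0, 0.067, -0.083, 13.3, 0, 0]],
  ],
)

```text
time_s: 11.35
ee_pos: [0.535, -0.1216, 0.2829]
tool_rot: [0.693, 0.699, 0.126, 0.119]
wrist_force: [0.9, 0.9, 0.3]
grip_width: 0.0299
```

Call:
send_rows(
  deltas=[
    [[0, 0.008, 0.005, 1, -4, -1.2], [0, 0.015, 0.01, 2, -8, -2.4], [0, 0.022, 0.015, 3, -12, -3.6], [0, 0.028, 0.02, 4, -16, -5], [0, 0.029, 0.021, 5.3, -19.1, -6]],
  ],
)

```text
time_s: 11.85
ee_pos: [0.5702, -0.1205, 0.273]
tool_rot: [0.671, 0.711, -0.031, 0.209]
wrist_force: [-0.1, -0.3, -0.2]
grip_width: 0.0304
```

Call:
send_rows(
  deltas=[
    [[0, 0, 0, -7, 0, 0], [0, 0, 0, -14, 0, 0], [0, 0, 0, -20, 0, 0], [0, 0, 0, -26, 0, 0], [0, 0, 0, -30, 0, 0]],
  ],
)

```text
time_s: 12.35
ee_pos: [0.5717, -0.125, 0.275]
tool_rot: [0.606, 0.695, 0.131, 0.364]
wrist_force: [1.2, -0.8, 0.8]
grip_width: 0.0302
```

```bash
python3 - <<'E'
from h import *
dl([.57,-.12,.27],45,-20,1)
chain([([.56,-.12,.2],42,-20,1),([.52,-.12,.14],38,-20,1),([.54,-.12,.125],40,-10,1)])
E
```

```text
d [0.006, -0.003, 0.001] rot [-3.3, 0.9, -0.5] 3.5 | now [0.5717, -0.125, 0.275] q [-0.53, -0.05, 0.46, 2.36, 1.34, 0.34, 0.44] z [0.66, -0.26, -0.7] x [-0.0, 0.94, -0.35] F [1.2, -0.8, 0.8] t 12.35
[0.56, -0.12, 0.2] 42 -20 d [0.031, -0.054, 0.043] rot [-0.3, 0.9, -0.5] 1.1
[0.52, -0.12, 0.14] 38 -20 d [0.021, -0.067, 0.015] rot [4.0, -0.0, 0.0] 4.0
[0.54, -0.12, 0.125] 40 -10 d [0.005, 0.007, 0.023] rot [-2.2, 7.8, 6.3] 10.2
```

```bash
python3 - <<'E'
from sim import *
W=[([.53,-.12,.215],38,-20,1),([.52,-.12,.14],38,-20,1),([.53,-.12,.125],38,-15,1),([.57,-.12,.125],40,0,1),([.627,-.12,.125],42,0,1)]
run(telemetry.get_state()["joint_positions"],W)
chain(W)
E
```

```text
[0.53, -0.12, 0.215] 38 -20 1 -> [-0.25, 0.02, 0.19, 2.44, 1.54, 0.3, 0.22] err 0.007
[0.52, -0.12, 0.14] 38 -20 1 -> [1.02, 0.44, -1.21, 2.44, 1.88, 0.71, 0.01] err 0.037
[0.53, -0.12, 0.125] 38 -15 1 -> [1.06, 0.51, -1.21, 2.43, 1.97, 0.67, -0.05] err 0.0
[0.57, -0.12, 0.125] 40 0 1 -> [1.2, 0.59, -1.21, 2.34, 2.02, 0.41, -0.06] err 0.0
[0.627, -0.12, 0.125] 42 0 1 -> [1.11, 0.67, -1.17, 2.25, 2.04, 0.46, -0.05] err 0.0
[0.53, -0.12, 0.215] 38 -20 d [0.025, -0.067, 0.013] rot [3.7, 0.9, -0.6] 3.8
[0.52, -0.12, 0.14] 38 -20 d [0.026, -0.051, 0.05] rot [0.0, 0.0, 0.0] 0.0
[0.53, -0.12, 0.125] 38 -15 d [0.005, -0.001, 0.017] rot [-0.1, 3.9, 3.1] 5.0
[0.57, -0.12, 0.125] 40 0 d [-0.001, 0.032, 0.025] rot [-2.3, 11.7, 9.4] 15.2
[0.627, -0.12, 0.125] 42 0 d [-0.001, 0.044, 0.037] rot [-2.0, 0.0, 0.0] 2.0
```

Call:
send_rows(
  deltas=[
    [[0.005, -0.014, 0.003, 1, 0, 0], [0.01, -0.03, 0.006, 2, 0, 0], [0.016, -0.045, 0.009, 3, 0.5, 0], [0.022, -0.06, 0.012, 3.7, 0.9, -0.6], [0.025, -0.067, 0.013, 3.7, 0.9, -0.6]],
  ],
)

```text
time_s: 12.85
ee_pos: [0.5295, -0.1202, 0.2143]
tool_rot: [0.613, 0.705, 0.111, 0.339]
wrist_force: [-0.6, 0.4, -0.3]
grip_width: 0.0296
```

Call:
send_rows(
  deltas=[
    [[0.003, -0.005, 0.005, 0, 0, 0], [0.006, -0.01, 0.01, 0, 0, 0], [0.009, -0.016, 0.016, 0, 0, 0], [0.012, -0.022, 0.022, 0, 0, 0], [0.014, -0.026, 0.026, 0, 0, 0]],
  ],
)

```text
time_s: 13.35
ee_pos: [0.5252, -0.1202, 0.1808]
tool_rot: [0.612, 0.706, 0.109, 0.339]
wrist_force: [-0.2, -0.1, -0.3]
grip_width: 0.03
```

```bash
python3 - <<'E'
from sim import *
dl([.52,-.12,.14],38,-20,1)
W=[([.525,-.12,.125],36,-15,1),([.57,-.12,.125],40,0,1),([.627,-.12,.125],42,0,1)]
run(telemetry.get_state()["joint_positions"],W)
chain(W)
E
```

```text
d [0.014, -0.027, 0.027] rot [-0.3, 0.1, 0.3] 0.4 | now [0.5252, -0.1202, 0.1808] q [0.06, 0.1, -0.15, 2.46, 1.81, 0.35, -0.08] z [0.61, -0.26, -0.75] x [-0.02, 0.94, -0.35] F [-0.2, -0.1, -0.3] t 13.35
[0.525, -0.12, 0.125] 36 -15 1 -> [0.59, 0.28, -0.65, 2.44, 2.03, 0.4, -0.25] err 0.011
[0.57, -0.12, 0.125] 40 0 1 -> [0.97, 0.43, -0.9, 2.35, 2.39, 0.25, -0.52] err 0.0
[0.627, -0.12, 0.125] 42 0 1 -> [0.88, 0.49, -0.84, 2.26, 2.36, 0.28, -0.49] err 0.0
[0.525, -0.12, 0.125] 36 -15 d [0.019, -0.032, 0.041] rot [1.6, 4.1, 3.3] 5.5
[0.57, -0.12, 0.125] 40 0 d [-0.001, 0.036, 0.026] rot [-4.2, 11.8, 9.2] 15.6
[0.627, -0.12, 0.125] 42 0 d [-0.001, 0.044, 0.037] rot [-2.0, 0.0, 0.0] 2.0
```

Tracking matches the model. Continuing down in front of the jar.

Call:
send_rows(
  deltas=[
    [[0.004, -0.006, 0.008, 0, 1, 0.6], [0.008, -0.013, 0.016, 0, 2, 1.2], [0.012, -0.02, 0.025, 0.6, 3, 2], [0.016, -0.027, 0.034, 1, 4, 2.6], [0.019, -0.032, 0.041, 1.6, 4.1, 3.3]],
  ],
)

```text
time_s: 13.85
ee_pos: [0.5242, -0.121, 0.1244]
tool_rot: [0.634, 0.701, 0.13, 0.301]
wrist_force: [0.2, -0.7, -0.5]
grip_width: 0.0296
```

```bash
python3 - <<'E'
from sim import *
W=[([.54,-.12,.124],37,-8,1),([.57,-.12,.124],40,0,1),([.627,-.12,.124],42,0,1)]
dl(*W[0])
run(telemetry.get_state()["joint_positions"],W)
chain(W)
E
```

```text
d [0.001, 0.013, 0.009] rot [-1.2, 5.6, 4.0] 7.0 | now [0.5242, -0.121, 0.1244] q [0.36, 0.24, -0.41, 2.46, 2.11, 0.35, -0.37] z [0.59, -0.2, -0.79] x [-0.02, 0.97, -0.26] F [0.2, -0.7, -0.5] t 13.85
[0.54, -0.12, 0.124] 37 -8 1 -> [0.59, 0.28, -0.55, 2.41, 2.32, 0.25, -0.54] err 0.002
[0.57, -0.12, 0.124] 40 0 1 -> [0.88, 0.39, -0.8, 2.35, 2.55, 0.22, -0.71] err 0.0
[0.627, -0.12, 0.124] 42 0 1 -> [0.79, 0.46, -0.74, 2.26, 2.52, 0.25, -0.67] err 0.0
[0.54, -0.12, 0.124] 37 -8 d [0.001, 0.013, 0.009] rot [-1.2, 5.6, 4.0] 7.0
[0.57, -0.12, 0.124] 40 0 d [-0.001, 0.024, 0.018] rot [-3.1, 6.3, 5.0] 8.6
[0.627, -0.12, 0.124] 42 0 d [-0.001, 0.044, 0.037] rot [-2.0, 0.0, 0.0] 2.0
```

Call:
send_rows(
  deltas=[
    [[0, 0.002, 0.001, 0, 1.5, 1], [0, 0.004, 0.003, -0.3, 3, 2], [0.001, 0.007, 0.005, -0.6, 4.5, 3], [0.001, 0.01, 0.007, -1, 5.6, 4], [0.001, 0.013, 0.009, -1.2, 5.6, 4]],
  ],
)

```text
time_s: 14.35
ee_pos: [0.5401, -0.1201, 0.1243]
tool_rot: [0.648, 0.69, 0.179, 0.268]
wrist_force: [0.0, -0.6, 0.0]
grip_width: 0.0299
```

Call:
send_rows(
  deltas=[
    [[0, 0.004, 0.003, -0.6, 1.5, 1], [0, 0.009, 0.007, -1.2, 3, 2], [-0.001, 0.014, 0.011, -2, 4.5, 3], [-0.001, 0.019, 0.0145, -2.6, 6, 4], [-0.001, 0.024, 0.018, -3.1, 6.3, 5]],
  ],
)

```text
time_s: 14.85
ee_pos: [0.5702, -0.1208, 0.1239]
tool_rot: [0.66, 0.67, 0.244, 0.239]
wrist_force: [-1.9, 0.0, 0.2]
grip_width: 0.0298
```

```bash
python3 - <<'E'
from sim import *
W=[([.60,-.12,.122],41,0,1),([.627,-.12,.122],42,0,1)]
dl(*W[0])
chain(W)
f=vision.grab_frame("side")
cv2.imwrite("pics/s4.png",cv2.resize(f[150:290,250:430],None,fx=4,fy=4,interpolation=cv2.INTER_CUBIC))
E
```

```text
d [0.0, 0.022, 0.021] rot [-1.1, -0.1, -0.2] 1.1 | now [0.5702, -0.1208, 0.1239] q [0.85, 0.38, -0.77, 2.36, 2.59, 0.22, -0.76] z [0.64, 0.01, -0.77] x [-0.02, 1.0, 0.0] F [-1.9, 0.0, 0.2] t 14.85
[0.6, -0.12, 0.122] 41 0 d [0.0, 0.022, 0.021] rot [-1.1, -0.1, -0.2] 1.1
[0.627, -0.12, 0.122] 42 0 d [-0.0, 0.02, 0.018] rot [-1.0, 0.0, 0.0] 1.0
```

View pics/s4.png

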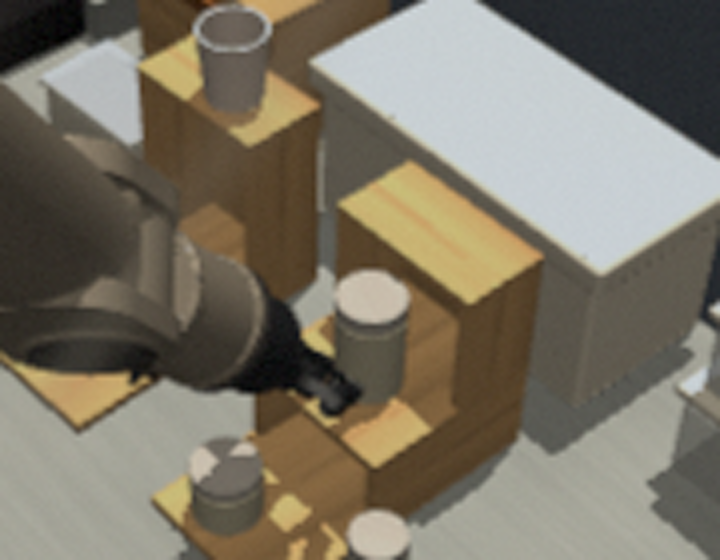

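The jar stands upright (lid (372,297) in the crop) with the fingers pushing low at (350,395). Continuing the push.

Call:
send_rows(
  deltas=[
    [[0, 0.004, 0.004, 0, 0, 0], [0, 0.009, 0.008, -0.5, 0, 0], [0, 0.013, 0.012, -1, 0, 0], [0, 0.018, 0.017, -1, 0, 0], [0, 0.022, 0.021, -1.1, 0, 0]],
  ],
)

```text
time_s: 15.4
ee_pos: [0.602, -0.1202, 0.1222]
tool_rot: [0.657, 0.667, 0.251, 0.246]
wrist_force: [-4.2, -0.4, 4.1]
grip_width: 0.03
```

Call:
send_rows(
  deltas=[
    [[0, 0.003, 0.003, 0, 0, 0], [0, 0.006, 0.006, 0, 0, 0], [0, 0.009, 0.009, -0.5, 0, 0], [0, 0.011, 0.011, -1, 0, 0], [0, 0.014, 0.013, -1, 0, 0]],
  ],
)

```text
time_s: 15.9
ee_pos: [0.6209, -0.1198, 0.1211]
tool_rot: [0.655, 0.664, 0.257, 0.251]
wrist_force: [-3.0, 0.1, 1.8]
grip_width: 0.0298
```

```bash
python3 - <<'E'
from sim import *
print(ray("side",343,224.3,.19).round(4))
dl([.627,-.12,.122],42,0,1)
f=vision.grab_frame("side");t=vision.grab_frame("top")
a=cv2.resize(f[150:290,280:420],None,fx=3.4,fy=3.4,interpolation=cv2.INTER_CUBIC);b=cv2.convertScaleAbs(cv2.resize(t[150:290,280:380],None,fx=3.4,fy=3.4,interpolation=cv2.INTER_CUBIC),alpha=1.5)
cv2.imwrite("pics/s5.png",np.hstack([a,b[:a.shape[0]]]))
E
```

```text
[ 0.6071 -0.1234  0.19  ]
d [-0.0, 0.005, 0.003] rot [0.1, -0.0, -0.2] 0.2 | now [0.6209, -0.1198, 0.1211] q [0.78, 0.45, -0.73, 2.28, 2.57, 0.26, -0.74] z [0.67, 0.01, -0.74] x [-0.02, 1.0, 0.0] F [-3.0, 0.1, 1.8] t 15.9
```

View pics/s5.png

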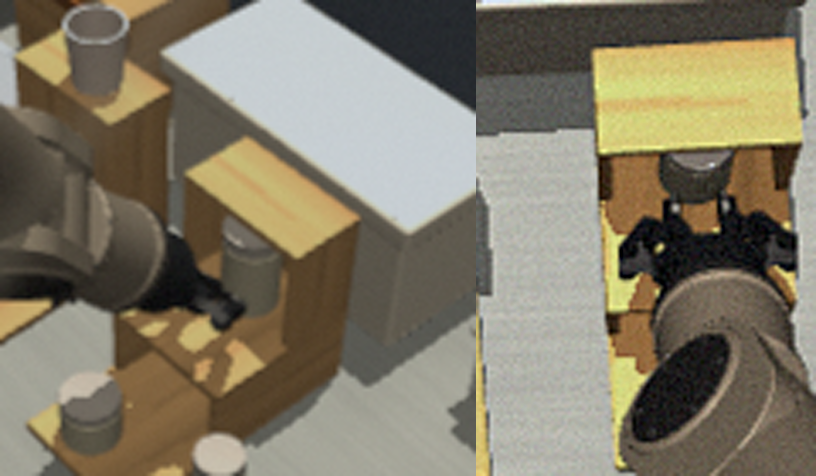

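The jar is partly under the roof: the lid front is still visible at (695,158). Pushing slowly until it reaches the back wall.

Call:
send_rows(
  deltas=[
    [[0, 0.002, 0.002, 0, 0, 0], [0, 0.004, 0.003, 0, 0, 0], [0, 0.005, 0.005, 0, 0, 0], [0, 0.007, 0.0065, 0, 0, 0], [0, 0.0075, 0.007, 0, 0, 0]],
  ],
)

```text
time_s: 16.5
ee_pos: [0.6319, -0.1196, 0.1213]
tool_rot: [0.655, 0.664, 0.257, 0.251]
wrist_force: [-2.3, -0.1, -0.7]
grip_width: 0.0297
```

```bash
python3 - <<'E'
from sim import *
dl([.634,-.12,.122],42,0,1)
E
```

```text
d [-0.0, 0.002, 0.001] rot [0.1, -0.0, -0.2] 0.3 | now [0.6319, -0.1196, 0.1213] q [0.75, 0.46, -0.71, 2.26, 2.56, 0.25, -0.73] z [0.67, 0.01, -0.74] x [-0.02, 1.0, 0.0] F [-2.3, -0.1, -0.7] t 16.5
```

Call:
send_rows(
  deltas=[
    [[0, 0.001, 0.001, 0, 0, 0], [0, 0.002, 0.0015, 0, 0, 0], [0, 0.003, 0.0025, 0, 0, 0], [0, 0.003, 0.003, 0, 0, 0]],
  ],
)

```text
time_s: 16.9
ee_pos: [0.6363, -0.1195, 0.1211]
tool_rot: [0.655, 0.664, 0.257, 0.251]
wrist_force: [-3.3, -0.2, 2.2]
grip_width: 0.0303
```

```bash
python3 - <<'E'
from sim import *
dl([.6,-.12,.135],42,0,1)
t=vision.grab_frame("top")
cv2.imwrite("pics/t6.png",cv2.convertScaleAbs(cv2.resize(t[155:245,300:390],None,fx=5,fy=5,interpolation=cv2.INTER_CUBIC),alpha=1.8))
print(proj("top",[[.6377,-.1185,.215],[.6425,-.1185,.19]]))
E
```

```text
d [0.0, -0.018, -0.035] rot [0.1, -0.0, -0.2] 0.3 | now [0.6363, -0.1195, 0.1211] q [0.74, 0.46, -0.7, 2.25, 2.55, 0.25, -0.72] z [0.67, 0.01, -0.74] x [-0.02, 1.0, 0.0] F [-3.3, -0.2, 2.2] t 16.9
[[346.04967394 193.51846788]
 [345.47876812 194.795663  ]]
```

View pics/t6.png

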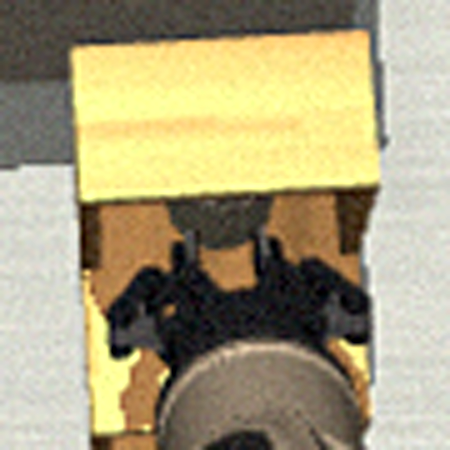

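The top crop shows the lid completely hidden behind the roof edge, so the jar front is at least about 5 mm under the roof. Next I retreat and unwind the wrist.

```bash
python3 - <<'E'
from sim import *
print("jar front base",ray("top",344.4,204.6,.095).round(4))
W=[([.58,-.12,.13],42,0,1),([.57,-.12,.16],42,-20,1),([.57,-.12,.27],44,-20,1),([.56,-.12,.27],15,-20,1),([.52,-.11,.25],0,0,1),([.4756,-.0977,.2],0,0,1),([.4756,-.0977,.05],0,0,1)]
run(telemetry.get_state()["joint_positions"],W,n=8)
chain(W)
E
```

```text
jar front base [ 0.6456 -0.1202  0.095 ]
[0.58, -0.12, 0.13] 42 0 1 -> [0.89, 0.4, -0.81, 2.35, 2.63, 0.25, -0.78] err 0.0
[0.57, -0.12, 0.16] 42 -20 1 -> [0.44, 0.26, -0.53, 2.41, 2.15, 0.47, -0.34] err 0.0
[0.57, -0.12, 0.27] 44 -20 1 -> [0.43, 0.01, -0.46, 2.34, 1.59, 0.26, 0.23] err 0.001
[0.56, -0.12, 0.27] 15 -20 1 -> [0.4, 0.15, -0.54, 2.02, 0.6, 0.86, 1.15] err 0.0
[0.52, -0.11, 0.25] 0 0 1 -> [0.58, 0.24, -0.56, 1.89, 0.14, 1.05, 1.55] err 0.0
[0.476, -0.098, 0.2] 0 0 1 -> [0.58, 0.22, -0.57, 2.04, 0.14, 0.92, 1.53] err 0.0
[0.476, -0.098, 0.05] 0 0 1 -> [0.47, 0.44, -0.47, 2.16, 0.35, 0.61, 1.34] err 0.0
[0.58, -0.12, 0.13] 42 0 d [0.0, -0.036, -0.044] rot [0.2, -0.0, -0.2] 0.3
[0.57, -0.12, 0.16] 42 -20 d [0.0, 0.013, -0.029] rot [0.3, -14.9, -13.4] 20.0
[0.57, -0.12, 0.27] 44 -20 d [-0.038, 0.069, -0.077] rot [-2.0, 0.0, -0.0] 2.0
[0.56, -0.12, 0.27] 15 -20 d [0.0, -0.007, -0.007] rot [29.0, 0.0, -0.0] 29.0
[0.52, -0.11, 0.25] 0 0 d [0.017, -0.042, 0.005] rot [14.5, 19.9, 2.6] 24.7
[0.4756, -0.0977, 0.2] 0 0 d [0.013, -0.044, 0.05] rot [0.0, 0.0, 0.0] 0.0
[0.4756, -0.0977, 0.05] 0 0 d [0.0, 0.0, 0.15] rot [0.0, 0.0, 0.0] 0.0
```

Call:
send_rows(
  deltas=[
    [[0, -0.006, -0.006, 0, 0, 0], [0, -0.016, -0.018, 0, 0, 0], [0, -0.027, -0.031, 0, 0, 0], [0, -0.035, -0.042, 0, 0, 0], [0, -0.036, -0.044, 0, 0, 0]],
  ],
)

```text
time_s: 17.45
ee_pos: [0.5784, -0.1207, 0.1295]
tool_rot: [0.655, 0.664, 0.257, 0.251]
wrist_force: [0.4, 0.1, -0.1]
grip_width: 0.0301
```

Call:
send_rows(
  deltas=[
    [[0, 0.003, -0.006, 0, -3, -2.7], [0, 0.006, -0.012, 0, -6, -5.4], [0, 0.009, -0.019, 0, -9, -8], [0, 0.012, -0.025, 0, -12, -11], [0, 0.013, -0.029, 0.3, -14.9, -13.4]],
  ],
)

```text
time_s: 17.95
ee_pos: [0.569, -0.1208, 0.1608]
tool_rot: [0.601, 0.699, 0.136, 0.363]
wrist_force: [0.2, 0.3, 0.8]
grip_width: 0.0298
```

Call:
send_rows(
  deltas=[
    [[-0.006, 0.012, -0.013, 0, 0, 0], [-0.014, 0.026, -0.029, -0.5, 0, 0], [-0.022, 0.042, -0.047, -1, 0, 0], [-0.031, 0.058, -0.064, -1.5, 0, 0], [-0.038, 0.069, -0.077, -2, 0, 0]],
  ],
)

```text
time_s: 18.45
ee_pos: [0.5698, -0.1205, 0.2732]
tool_rot: [0.594, 0.696, 0.149, 0.374]
wrist_force: [-1.0, -0.5, 0.2]
grip_width: 0.0298
```

Call:
send_rows(
  deltas=[
    [[0, -0.001, -0.001, 6, 0, 0], [0, -0.003, -0.003, 13, 0, 0], [0, -0.005, -0.005, 20, 0, 0], [0, -0.007, -0.007, 26, 0, 0], [0, -0.007, -0.007, 29, 0, 0]],
  ],
)

```text
time_s: 18.95
ee_pos: [0.5586, -0.1189, 0.2738]
tool_rot: [0.665, 0.712, -0.018, 0.226]
wrist_force: [-0.7, -2.1, 0.6]
grip_width: 0.0303
```

```bash
python3 - <<'E'
from sim import *
dl([.56,-.12,.27],15,-20,1)
chain([([.51,-.11,.24],0,0,1),([.4756,-.0977,.2],0,0,1),([.4756,-.0977,.05],0,0,1)])
E
```

```text
d [0.0, 0.0, 0.004] rot [2.3, 0.2, -0.1] 2.3 | now [0.5586, -0.1189, 0.2738] q [0.3, 0.11, -0.43, 2.05, 0.59, 0.81, 1.14] z [0.3, -0.33, -0.9] x [-0.01, 0.94, -0.34] F [-0.7, -2.1, 0.6] t 18.95
[0.51, -0.11, 0.24] 0 0 d [0.021, -0.055, 0.013] rot [16.8, 20.0, 2.9] 26.3
[0.4756, -0.0977, 0.2] 0 0 d [0.013, -0.034, 0.04] rot [0.0, 0.0, 0.0] 0.0
[0.4756, -0.0977, 0.05] 0 0 d [0.0, 0.0, 0.15] rot [0.0, 0.0, 0.0] 0.0
```

Call:
send_rows(
  deltas=[
    [[0.004, -0.01, 0.002, 3.4, 4, 0.6], [0.008, -0.022, 0.005, 6.8, 8, 1.2], [0.013, -0.033, 0.008, 10.2, 12, 1.8], [0.017, -0.045, 0.011, 13.6, 16, 2.4], [0.021, -0.055, 0.013, 16.8, 20, 2.9]],
  ],
  claw=100,
)

```text
time_s: 19.45
ee_pos: [0.5095, -0.1094, 0.2398]
tool_rot: [0.701, 0.713, 0.001, -0.001]
wrist_force: [0.2, -0.6, 0.8]
grip_width: 0.0854
```

```bash
python3 - <<'E'
from sim import *
chain([([.4756,-.0977,.2],0,0,1),([.4756,-.0977,.05],0,0,1)])
print(nets.search_frame("short_tub","side")[:1])
E
```

```text
[0.4756, -0.0977, 0.2] 0 0 d [0.012, -0.034, 0.04] rot [-0.1, -0.2, -0.0] 0.2
[0.4756, -0.0977, 0.05] 0 0 d [0.0, 0.0, 0.15] rot [0.0, 0.0, 0.0] 0.0
[{'location': [0.4686, -0.1072, 0.0652], 'conf': 0.91}]
```

Call:
send_rows(
  deltas=[
    [[0.004, -0.012, 0.014, 0, 0, 0], [0.009, -0.026, 0.03, 0, 0, 0], [0.012, -0.034, 0.06, 0, 0, 0], [0.012, -0.034, 0.09, 0, 0, 0], [0.012, -0.034, 0.105, 0, 0, 0]],
  ],
)

```text
time_s: 20.0
ee_pos: [0.4731, -0.0982, 0.1323]
tool_rot: [0.702, 0.712, -0.0, -0.005]
wrist_force: [-1.1, -0.8, 0.9]
grip_width: 0.0854
```

Call:
send_rows(
  deltas=[
    [[0, 0, 0.025, 0, 0, 0], [0, 0, 0.05, 0, 0, 0], [0, 0, 0.07, 0, 0, 0], [0, 0, 0.083, 0, 0, 0], [0, 0, 0.085, 0, 0, 0]],
  ],
)

```text
time_s: 20.5
ee_pos: [0.4721, -0.0972, 0.0463]
tool_rot: [0.701, 0.713, -0.001, -0.005]
wrist_force: [0.2, -0.7, 0.7]
grip_width: 0.0857
```

Call:
send_rows(
  deltas=[
    [[0, 0, 0, 0, 0, 0], [0, 0, 0, 0, 0, 0], [0, 0, 0, 0, 0, 0], [0, 0, 0, 0, 0, 0], [0, 0, 0, 0, 0, 0]],
  ],
  claw=0,
)

```text
time_s: 21.0
ee_pos: [0.4727, -0.0972, 0.0473]
tool_rot: [0.701, 0.713, -0.0, -0.004]
wrist_force: [-3.1, 2.0, 8.6]
grip_width: 0.0586
```

```bash
python3 - <<'E'
from sim import *
p=telemetry.get_state()["ee_pos"]
W=[([p[0],p[1],p[2]+.005],0,0,1),([.529,-.1205,p[2]+.005],0,0,1)]
dl(*W[0]);run(telemetry.get_state()["joint_positions"],W);chain(W)
E
```

```text
d [0.0, -0.0, -0.005] rot [-0.4, -0.4, -0.1] 0.5 | now [0.4727, -0.0972, 0.0473] q [0.38, 0.43, -0.37, 2.16, 0.26, 0.6, 1.42] z [-0.01, 0.01, -1.0] x [-0.02, 1.0, 0.01] F [-3.1, 2.0, 8.6] t 21.0
[0.473, -0.097, 0.052] 0 0 1 -> [0.39, 0.42, -0.37, 2.17, 0.26, 0.59, 1.42] err 0.0
[0.529, -0.12, 0.052] 0 0 1 -> [0.4, 0.49, -0.35, 2.04, 0.27, 0.66, 1.46] err 0.0
[np.float64(0.4727031264938953), np.float64(-0.0971690183741384), np.float64(0.052293859147348624)] 0 0 d [0.0, -0.0, -0.005] rot [-0.4, -0.4, -0.1] 0.5
[0.529, -0.1205, np.float64(0.052293859147348624)] 0 0 d [-0.024, 0.056, 0.0] rot [0.0, 0.0, 0.0] 0.0
```

Call:
send_rows(
  deltas=[
    [[0, 0, -0.004, 0, 0, 0], [0, 0, -0.007, 0, 0, 0], [-0.008, 0.018, -0.007, 0, 0, 0], [-0.018, 0.042, -0.007, 0, 0, 0], [-0.024, 0.054, -0.007, 0, 0, 0]],
  ],
)

```text
time_s: 21.5
ee_pos: [0.529, -0.1211, 0.0544]
tool_rot: [0.702, 0.713, 0.0, -0.004]
wrist_force: [0.1, 0.1, -1.2]
grip_width: 0.0588
```

Call:
send_rows(
  deltas=[
    [[0, 0, 0, 0, 0, 0], [0, 0, 0.003, 0, 0, 0], [0, 0, 0.005, 0, 0, 0], [0, 0, 0.006, 0, 0, 0], [0, 0, 0.006, 0, 0, 0]],
  ],
)

```text
time_s: 22.0
ee_pos: [0.5284, -0.1208, 0.0483]
tool_rot: [0.701, 0.713, 0.0, -0.004]
wrist_force: [-0.4, -0.9, -1.1]
grip_width: 0.0589
```

Call:
send_rows(
  deltas=[
    [[0, 0, 0.001, 0, 0, 0], [0, 0, 0.0015, 0, 0, 0], [0, 0, 0.002, 0, 0, 0]],
  ],
)

```text
time_s: 22.3
ee_pos: [0.5284, -0.1208, 0.0472]
tool_rot: [0.701, 0.713, 0.0, -0.004]
wrist_force: [-9.4, 2.3, 29.9]
grip_width: 0.0585
```

Call:
send_rows(
  deltas=[
    [[0, 0, 0, 0, 0, 0], [0, 0, 0, 0, 0, 0], [0, 0, -0.005, 0, 0, 0], [0, 0, -0.035, 0, 0, 0], [0, 0, -0.08, 0, 0, 0]],
  ],
  claw=100,
)

```text
time_s: 22.8
ee_pos: [0.5274, -0.1208, 0.1265]
tool_rot: [0.701, 0.713, -0.001, -0.006]
wrist_force: [1.0, -0.5, 0.3]
grip_width: 0.0855
```

Call:
send_rows(
  deltas=[
    [[0, 0, -0.04, 0, 0, 0], [0, 0, -0.08, 0, 0, 0], [0, 0, -0.11, 0, 0, 0], [0, 0, -0.125, 0, 0, 0]],
  ],
)

```text
time_s: 23.2
ee_pos: [0.5294, -0.1217, 0.2548]
tool_rot: [0.701, 0.713, -0.0, -0.004]
wrist_force: [0.3, -0.3, -0.2]
grip_width: 0.0852
```

```bash
python3 - <<'E'
from sim import *
W=[([.4711,-.2819,.245],0,0,1),([.4711,-.2819,.142],0,0,1)]
dl(*W[0]);run(telemetry.get_state()["joint_positions"],W);chain(W)
print(nets.search_frame("short_tub","side")[:1],nets.search_frame("tall_canister","side")[:1])
E
```

```text
d [-0.159, -0.061, 0.009] rot [-0.3, -0.3, -0.1] 0.5 | now [0.5294, -0.1217, 0.2548] q [0.48, 0.24, -0.43, 1.86, 0.1, 1.07, 1.6] z [-0.01, 0.01, -1.0] x [-0.02, 1.0, 0.01] F [0.3, -0.3, -0.2] t 23.2
[0.471, -0.282, 0.245] 0 0 1 -> [0.71, 0.24, -0.33, 1.87, 0.09, 1.04, 1.93] err 0.0
[0.471, -0.282, 0.142] 0 0 1 -> [0.69, 0.36, -0.31, 1.97, 0.15, 0.83, 1.88] err 0.0
[0.4711, -0.2819, 0.245] 0 0 d [-0.159, -0.061, 0.009] rot [-0.3, -0.3, -0.1] 0.5
[0.4711, -0.2819, 0.142] 0 0 d [0.0, 0.0, 0.103] rot [0.0, 0.0, 0.0] 0.0
[{'location': [0.4686, -0.1072, 0.0652], 'conf': 0.91}] [{'location': [0.46, -0.2956, 0.0943], 'conf': 0.75}]
```

Call:
send_rows(
  deltas=[
    [[-0.03, -0.012, 0.002, 0, 0, 0], [-0.07, -0.027, 0.004, 0, 0, 0], [-0.112, -0.043, 0.006, 0, 0, 0], [-0.15, -0.058, 0.008, 0, 0, 0], [-0.159, -0.061, 0.009, -0.3, -0.3, 0]],
  ],
)

```text
time_s: 23.8
ee_pos: [0.4684, -0.286, 0.2433]
tool_rot: [0.703, 0.711, -0.001, -0.001]
wrist_force: [0.1, 0.6, 0.4]
grip_width: 0.0853
```

```bash
python3 - <<'E'
from sim import *
dl([.4711,-.2819,.142],0,0,1)
vision.grab_frame("side")
print(nets.search_frame("short_tub","side")[:1],nets.search_frame("tall_canister","side")[:1])
E
```

```text
d [0.004, 0.003, 0.101] rot [-0.1, -0.0, -0.4] 0.4 | now [0.4684, -0.286, 0.2433] q [0.71, 0.24, -0.32, 1.87, 0.09, 1.04, 1.93] z [-0.0, -0.0, -1.0] x [-0.01, 1.0, 0.0] F [0.1, 0.6, 0.4] t 23.8
[{'location': [0.3556, -0.4, 0.0744], 'conf': 0.73}] [{'location': [0.4611, -0.2974, 0.0939], 'conf': 0.69}]
```

Call:
send_rows(
  deltas=[
    [[0.003, 0.002, 0.025, 0, 0, 0], [0.004, 0.003, 0.055, 0, 0, 0], [0.004, 0.003, 0.085, 0, 0, 0], [0.004, 0.003, 0.101, 0, 0, 0], [0.004, 0.003, 0.101, 0, 0, 0]],
  ],
)

```text
time_s: 24.45
ee_pos: [0.4733, -0.2745, 0.1407]
tool_rot: [0.701, 0.714, -0.0, -0.003]
wrist_force: [-0.1, -0.8, 0.5]
grip_width: 0.0851
```

Call:
send_rows(
  deltas=[
    [[0, 0, 0, 0, 0, 0], [0, 0, 0, 0, 0, 0], [0, 0, 0, 0, 0, 0], [0, 0, 0, 0, 0, 0], [0, 0, 0, 0, 0, 0]],
  ],
  claw=0,
)

```text
time_s: 24.95
ee_pos: [0.474, -0.2754, 0.1419]
tool_rot: [0.701, 0.713, 0.0, -0.002]
wrist_force: [-1.1, -3.3, 7.3]
grip_width: 0.0437
```

```bash
python3 - <<'E'
from sim import *
p=telemetry.get_state()["ee_pos"];z=p[2]
W=[([p[0],p[1],z+.14],0,0,1),([.46,-.08,z+.14],0,0,1),([.475,.10,z+.14],0,0,3),([.48,.13,z+.03],0,0,3),([.586,.1335,z+.03],0,0,3),([.586,.1335,z+.012],0,0,3)]
dl(*W[0]);run(telemetry.get_state()["joint_positions"],W);chain(W)
E
```

```text
d [0.0, -0.0, -0.14] rot [-0.1, -0.1, 0.0] 0.2 | now [0.474, -0.2754, 0.1419] q [0.67, 0.36, -0.32, 1.97, 0.15, 0.84, 1.86] z [-0.0, 0.0, -1.0] x [-0.02, 1.0, 0.0] F [-1.1, -3.3, 7.3] t 24.95
[0.474, -0.275, 0.282] 0 0 1 -> [0.7, 0.21, -0.33, 1.83, 0.07, 1.12, 1.93] err 0.0
[0.46, -0.08, 0.282] 0 0 1 -> [0.5, 0.08, -0.48, 1.98, 0.04, 1.09, 1.59] err 0.0
[0.475, 0.1, 0.282] 0 0 3 -> [0.26, 0.13, -0.64, 1.94, 0.09, 1.1, 1.21] err 0.0
[0.48, 0.13, 0.172] 0 0 3 -> [0.16, 0.28, -0.63, 2.04, 0.22, 0.88, 1.03] err 0.0
[0.586, 0.134, 0.172] 0 0 3 -> [0.12, 0.44, -0.58, 1.82, 0.29, 0.97, 1.05] err 0.0
[0.586, 0.134, 0.154] 0 0 3 -> [0.12, 0.46, -0.57, 1.83, 0.3, 0.93, 1.04] err 0.0
[np.float64(0.47401572897435523), np.float64(-0.2754006454535318), np.float64(0.28190876902923045)] 0 0 d [0.0, -0.0, -0.14] rot [-0.1, -0.1, 0.0] 0.2
[0.46, -0.08, np.float64(0.28190876902923045)] 0 0 d [0.196, -0.011, 0.0] rot [0.0, 0.0, 0.0] 0.0
[0.475, 0.1, np.float64(0.28190876902923045)] 0 0 d [0.18, 0.018, 0.0] rot [0.0, 0.0, -2.0] 2.0
[0.48, 0.13, np.float64(0.1719087690292304)] 0 0 d [0.03, 0.007, 0.11] rot [0.0, 0.0, 0.0] 0.0
[0.586, 0.1335, np.float64(0.1719087690292304)] 0 0 d [-0.002, 0.106, 0.0] rot [0.0, 0.0, 0.0] 0.0
[0.586, 0.1335, np.float64(0.15390876902923042)] 0 0 d [0.0, 0.0, 0.018] rot [0.0, 0.0, 0.0] 0.0
```

Call:
send_rows(
  deltas=[
    [[0, 0, -0.015, 0, 0, 0], [0, 0, -0.045, 0, 0, 0], [0, 0, -0.08, 0, 0, 0], [0, 0, -0.115, 0, 0, 0], [0, 0, -0.135, 0, 0, 0]],
  ],
)

```text
time_s: 25.45
ee_pos: [0.4747, -0.2756, 0.2798]
tool_rot: [0.701, 0.713, 0.0, -0.0]
wrist_force: [0.7, 0.0, -4.0]
grip_width: 0.0437
```

Call:
send_rows(
  deltas=[
    [[0.03, -0.001, 0, 0, 0, 0], [0.07, -0.004, 0, 0, 0, 0], [0.112, -0.006, 0, 0, 0, 0], [0.155, -0.009, 0, 0, 0, 0], [0.196, -0.011, 0, 0, 0, 0]],
  ],
)

```text
time_s: 25.95
ee_pos: [0.4593, -0.078, 0.2801]
tool_rot: [0.701, 0.713, 0.0, -0.0]
wrist_force: [1.0, 0.6, -4.2]
grip_width: 0.0432
```

Call:
send_rows(
  deltas=[
    [[0.04, 0.004, 0, 0, 0, -0.4], [0.085, 0.008, 0, 0, 0, -0.8], [0.13, 0.012, 0, 0, 0, -1.2], [0.165, 0.016, 0, 0, 0, -1.6], [0.18, 0.018, 0, 0, 0, -2]],
  ],
)

```text
time_s: 26.45
ee_pos: [0.4735, 0.1058, 0.2806]
tool_rot: [0.687, 0.727, 0.001, -0.001]
wrist_force: [0.2, -0.3, -3.9]
grip_width: 0.0432
```

```bash
python3 - <<'E'
from sim import *
W=[([.48,.128,.18],0,0,3),([.586,.1335,.172],0,0,3)]
dl(*W[0]);chain(W);print(telemetry.get_state()["grip_width"])
f=vision.grab_frame("side")
print(nets.search_frame("short_tub","side")[:1])
a=cv2.resize(f[120:300,200:400],None,fx=4,fy=3.3)
a=cv2.resize(f[120:310,200:400],None,fx=3.2,fy=3.2,interpolation=cv2.INTER_CUBIC)
cv2.imwrite("pics/s7.png",a)
E
```

```text
d [0.022, 0.008, 0.101] rot [0.0, -0.1, 0.3] 0.3 | now [0.4735, 0.1058, 0.2806] q [0.26, 0.13, -0.66, 1.94, 0.09, 1.1, 1.2] z [0.0, 0.0, -1.0] x [-0.06, 1.0, 0.0] F [0.2, -0.3, -3.9] t 26.45
[0.48, 0.128, 0.18] 0 0 d [0.022, 0.008, 0.101] rot [0.0, -0.1, 0.3] 0.3
[0.586, 0.1335, 0.172] 0 0 d [-0.0, 0.106, 0.008] rot [0.0, 0.0, 0.0] 0.0
0.04320386846622937
[{'location': [0.5277, -0.1297, 0.0623], 'conf': 0.74}]
```

View pics/s7.png

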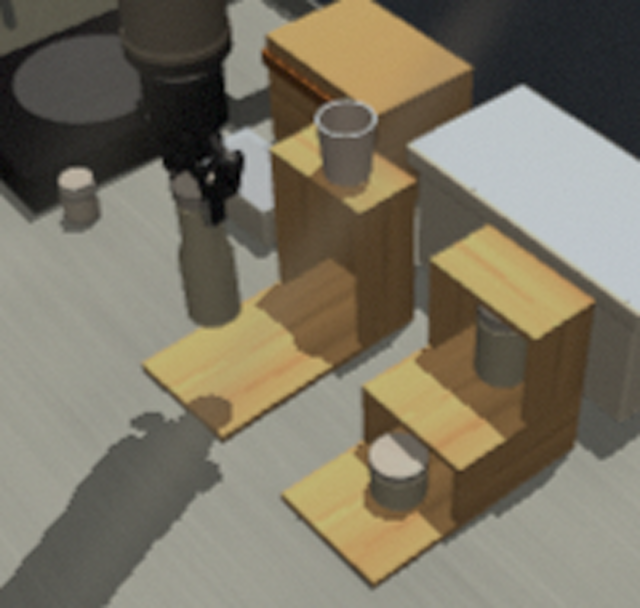

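The canister is held upright at (210,250), the tub is upright at the shelf edge (398,470), and the jar is under the roof (500,345). Placing the canister on the tall rack's board.

Call:
send_rows(
  deltas=[
    [[0.006, 0.002, 0.02, 0, 0, 0], [0.012, 0.005, 0.045, 0, 0, 0], [0.018, 0.007, 0.075, 0, 0, 0], [0.022, 0.008, 0.098, 0, 0, 0.3], [0.022, 0.008, 0.101, 0, 0, 0.3]],
  ],
)

```text
time_s: 27.05
ee_pos: [0.4791, 0.1257, 0.177]
tool_rot: [0.689, 0.725, -0.001, -0.002]
wrist_force: [-0.8, -1.2, -3.3]
grip_width: 0.043
```

Call:
send_rows(
  deltas=[
    [[0, 0.02, 0.002, 0, 0, 0], [0, 0.045, 0.004, 0, 0, 0], [0, 0.075, 0.006, 0, 0, 0], [0, 0.1, 0.008, 0, 0, 0], [0, 0.106, 0.008, 0, 0, 0]],
  ],
)

```text
time_s: 27.55
ee_pos: [0.5875, 0.1295, 0.1692]
tool_rot: [0.69, 0.724, -0.001, -0.002]
wrist_force: [-0.9, -0.1, -3.5]
grip_width: 0.0433
```

```bash
python3 - <<'E'
from sim import *
dl([.586,.1335,.1535],0,0,3)
E
```

```text
d [0.004, -0.001, 0.016] rot [-0.2, -0.1, -0.2] 0.3 | now [0.5875, 0.1295, 0.1692] q [0.14, 0.45, -0.59, 1.81, 0.29, 0.97, 1.04] z [-0.0, 0.0, -1.0] x [-0.05, 1.0, 0.0] F [-0.9, -0.1, -3.5] t 27.55
```

Call:
send_rows(
  deltas=[
    [[0.002, -0.001, 0.005, 0, 0, 0], [0.003, -0.001, 0.01, 0, 0, 0], [0.003, -0.001, 0.013, 0, 0, 0], [0.003, -0.001, 0.0155, 0, 0, 0], [0.003, -0.001, 0.016, 0, 0, 0]],
  ],
)

```text
time_s: 28.05
ee_pos: [0.5858, 0.1323, 0.1531]
tool_rot: [0.69, 0.724, -0.001, -0.002]
wrist_force: [0.2, -1.0, -4.2]
grip_width: 0.0431
```

Call:
send_rows(
  deltas=[
    [[0, 0, 0.001, 0, 0, 0], [0, 0, 0.0015, 0, 0, 0], [0, 0, 0.002, 0, 0, 0]],
  ],
)

```text
time_s: 28.35
ee_pos: [0.5865, 0.1323, 0.152]
tool_rot: [0.69, 0.724, -0.001, -0.001]
wrist_force: [-0.8, -3.0, 10.6]
grip_width: 0.0431
```

Call:
send_rows(
  deltas=[
    [[0, 0, 0, 0, 0, 0], [0, 0, 0, 0, 0, 0], [0, 0, -0.005, 0, 0, 0], [0, 0, -0.035, 0, 0, 0], [0, 0, -0.08, 0, 0, 0]],
  ],
  claw=100,
)

```text
time_s: 28.85
ee_pos: [0.5854, 0.132, 0.2312]
tool_rot: [0.69, 0.724, -0.002, -0.002]
wrist_force: [0.6, -0.1, 0.4]
grip_width: 0.0851
```

```bash
python3 - <<'E'
from sim import *
q=telemetry.get_state()["joint_positions"]
W=[([.585,.13,.27],0,0,3),([.53,-.0,.28],0,0,1),([.57,-.12,.27],15,-20,1),([.57,-.12,.27],45,-20,1),([.53,-.12,.215],38,-20,1),([.52,-.12,.14],36,-20,1)]
q=run(q,W)
chain(W)
for x in(.465,.475):
  for t in(20,28,36):
    for l in(-20,-10): print("--");run(q,[([.50,-.12,.08],32,-20,1),([x,-.12,.036],t,l,1),([.50,-.12,.034],35,-5,1),([.54,-.12,.034],38,0,1)],n=6)
E
```

```text
[0.585, 0.13, 0.27] 0 0 3 -> [0.17, 0.35, -0.62, 1.72, 0.22, 1.15, 1.11] err 0.0
[0.53, -0.0, 0.28] 0 0 1 -> [0.39, 0.21, -0.58, 1.86, 0.13, 1.11, 1.35] err 0.0
[0.57, -0.12, 0.27] 15 -20 1 -> [0.36, 0.16, -0.49, 2.0, 0.59, 0.86, 1.15] err 0.0
[0.57, -0.12, 0.27] 45 -20 1 -> [0.4, 0.01, -0.43, 2.35, 1.68, 0.26, 0.14] err 0.005
[0.53, -0.12, 0.215] 38 -20 1 -> [0.38, 0.05, -0.45, 2.41, 1.55, 0.32, 0.21] err 0.0
[0.52, -0.12, 0.14] 36 -20 1 -> [0.82, 0.32, -0.97, 2.44, 1.86, 0.58, -0.04] err 0.006
[0.585, 0.13, 0.27] 0 0 d [-0.002, -0.001, -0.039] rot [-0.4, -0.0, -0.2] 0.4
[0.53, -0.0, 0.28] 0 0 d [-0.127, -0.062, -0.01] rot [0.0, 0.0, 2.0] 2.0
[0.57, -0.12, 0.27] 15 -20 d [-0.121, 0.038, 0.01] rot [-14.5, -19.9, -2.6] 24.7
[0.57, -0.12, 0.27] 45 -20 d [0.0, 0.0, 0.0] rot [-30.0, -0.0, 0.0] 30.0
[0.53, -0.12, 0.215] 38 -20 d [0.02, -0.065, 0.008] rot [7.0, -0.0, 0.0] 7.0
[0.52, -0.12, 0.14] 36 -20 d [0.026, -0.051, 0.05] rot [2.0, -0.0, -0.0] 2.0
--
[0.5, -0.12, 0.08] 32 -20 1 -> [0.95, 0.64, -1.21, 2.44, 1.84, 0.9, 0.05] err 0.057
[0.465, -0.12, 0.036] 20 -20 1 -> [0.88, 0.72, -1.18,
[... 3261 characters left out ...]
-0.09] err 0.0
--
[0.5, -0.12, 0.08] 32 -20 1 -> [0.95, 0.64, -1.21, 2.44, 1.84, 0.9, 0.05] err 0.057
[0.475, -0.12, 0.036] 36 -20 1 -> [0.95, 0.81, -1.21, 2.44, 1.94, 1.03, 0.03] err 0.321
[0.5, -0.12, 0.034] 35 -5 1 -> [1.16, 0.81, -1.21, 2.44, 2.08, 0.71, -0.02] err 0.08
[0.54, -0.12, 0.034] 38 0 1 -> [1.19, 0.89, -1.21, 2.4, 2.22, 0.67, -0.09] err 0.0
--
[0.5, -0.12, 0.08] 32 -20 1 -> [0.95, 0.64, -1.21, 2.44, 1.84, 0.9, 0.05] err 0.057
[0.475, -0.12, 0.036] 36 -10 1 -> [1.12, 0.77, -1.21, 2.44, 1.99, 0.75, 0.04] err 0.259
[0.5, -0.12, 0.034] 35 -5 1 -> [1.16, 0.81, -1.21, 2.44, 2.08, 0.71, -0.02] err 0.08
[0.54, -0.12, 0.034] 38 0 1 -> [1.19, 0.89, -1.21, 2.4, 2.22, 0.67, -0.09] err 0.0
```

```bash
python3 - <<'E'
from sim import *
q=telemetry.get_state()["joint_positions"]
W=[([.585,.13,.27],0,0,3),([.52,-.0,.27],0,0,1),([.47,-.12,.2],8,-15,1),([.462,-.12,.1],15,-18,1),([.462,-.12,.036],18,-15,1),([.48,-.12,.034],22,-10,1),([.50,-.12,.034],27,-8,1),([.52,-.12,.034],32,-4,1),([.54,-.12,.034],37,0,1),([.545,-.12,.034],37,0,1)]
run(q,W);chain(W)
E
```

```text
[0.585, 0.13, 0.27] 0 0 3 -> [0.17, 0.35, -0.62, 1.72, 0.22, 1.15, 1.11] err 0.0
[0.52, -0.0, 0.27] 0 0 1 -> [0.39, 0.2, -0.58, 1.89, 0.12, 1.09, 1.35] err 0.0
[0.47, -0.12, 0.2] 8 -15 1 -> [0.42, 0.12, -0.5, 2.18, 0.47, 0.79, 1.21] err 0.0
[0.462, -0.12, 0.1] 15 -18 1 -> [0.28, 0.25, -0.4, 2.37, 1.0, 0.51, 0.65] err 0.001
[0.462, -0.12, 0.036] 18 -15 1 -> [0.26, 0.38, -0.34, 2.43, 1.51, 0.38, 0.15] err 0.001
[0.48, -0.12, 0.034] 22 -10 1 -> [0.38, 0.4, -0.39, 2.43, 1.78, 0.29, -0.06] err 0.0
[0.5, -0.12, 0.034] 27 -8 1 -> [0.56, 0.45, -0.55, 2.43, 2.09, 0.34, -0.31] err 0.0
[0.52, -0.12, 0.034] 32 -4 1 -> [0.76, 0.53, -0.72, 2.42, 2.34, 0.39, -0.47] err 0.0
[0.54, -0.12, 0.034] 37 0 1 -> [0.92, 0.63, -0.85, 2.41, 2.52, 0.44, -0.57] err 0.0
[0.545, -0.12, 0.034] 37 0 1 -> [0.91, 0.63, -0.84, 2.4, 2.51, 0.44, -0.56] err 0.0
[0.585, 0.13, 0.27] 0 0 d [-0.002, -0.001, -0.039] rot [-0.4, -0.0, -0.2] 0.4
[0.52, -0.0, 0.27] 0 0 d [-0.126, -0.072, 0.0] rot [0.0, 0.0, 2.0] 2.0
[0.47, -0.12, 0.2] 8 -15 d [-0.119, -0.052, 0.07] rot [-7.7, -15.0, -1.0] 16.9
[0.462, -0.12, 0.1] 15 -18 d [0.026, -0.021, 0.095] rot [-6.9, -2.9, -0.6] 7.6
[0.462, -0.12, 0.036] 18 -15 d [0.02, -0.015, 0.059] rot [-3.1, 2.9, 0.9] 4.3
[0.48, -0.12, 0.034] 22 -10 d [0.0, 0.017, 0.007] rot [-4.1, 4.7, 1.7] 6.5
[0.5, -0.12, 0.034] 27 -8 d [-0.0, 0.019, 0.007] rot [-5.0, 1.8, 0.8] 5.4
[0.52, -0.12, 0.034] 32 -4 d [-0.0, 0.018, 0.009] rot [-5.1, 3.5, 2.0] 6.5
[0.54, -0.12, 0.034] 37 0 d [-0.0, 0.017, 0.011] rot [-5.1, 3.3, 2.3] 6.5
[0.545, -0.12, 0.034] 37 0 d [-0.0, 0.004, 0.003] rot [0.0, 0.0, 0.0] 0.0
```

Call:
send_rows(
  deltas=[
    [[0, 0, -0.02, 0, 0, 0], [0, 0, -0.039, 0, 0, 0], [-0.02, -0.012, -0.039, 0, 0, 0], [-0.055, -0.032, -0.039, 0, 0, 1], [-0.095, -0.054, -0.039, 0, 0, 2]],
  ],
  claw=30,
)

```text
time_s: 29.35
ee_pos: [0.5357, 0.0345, 0.2708]
tool_rot: [0.702, 0.712, -0.002, -0.002]
wrist_force: [0.6, -0.4, -0.5]
grip_width: 0.0255
```

```bash
python3 - <<'E'
from sim import *
W=[([.47,-.12,.2],8,-15,1),([.46,-.12,.1],15,-18,1),([.46,-.12,.042],18,-15,1),([.48,-.12,.04],22,-10,1),([.50,-.12,.036],27,-8,1)]
dl(*W[0]);chain(W)
E
```

```text
d [-0.154, -0.068, 0.071] rot [-8.1, -15.0, -1.1] 17.1 | now [0.5357, 0.0345, 0.2708] q [0.34, 0.23, -0.6, 1.85, 0.14, 1.11, 1.27] z [-0.01, 0.0, -1.0] x [-0.01, 1.0, 0.0] F [0.6, -0.4, -0.5] t 29.35
[0.47, -0.12, 0.2] 8 -15 d [-0.154, -0.068, 0.071] rot [-8.1, -15.0, -1.1] 17.1
[0.46, -0.12, 0.1] 15 -18 d [0.026, -0.023, 0.094] rot [-6.9, -2.9, -0.6] 7.6
[0.46, -0.12, 0.042] 18 -15 d [0.018, -0.014, 0.053] rot [-3.1, 2.9, 0.9] 4.3
[0.48, -0.12, 0.04] 22 -10 d [0.0, 0.018, 0.008] rot [-4.1, 4.7, 1.7] 6.5
[0.5, -0.12, 0.036] 27 -8 d [0.0, 0.017, 0.011] rot [-5.0, 1.8, 0.8] 5.4
```

Call:
send_rows(
  deltas=[
    [[-0.03, -0.014, 0.01, -1.6, -3, 0], [-0.065, -0.03, 0.025, -3.2, -6, 0], [-0.1, -0.045, 0.042, -4.8, -9, -0.5], [-0.135, -0.06, 0.06, -6.4, -12, -1], [-0.154, -0.068, 0.071, -8.1, -15, -1.1]],
  ],
)

```text
time_s: 29.85
ee_pos: [0.4678, -0.123, 0.1995]
tool_rot: [0.688, 0.711, -0.044, 0.141]
wrist_force: [0.2, -0.4, 1.1]
grip_width: 0.0259
```

Call:
send_rows(
  deltas=[
    [[0.004, -0.004, 0.016, -1.4, -0.6, 0], [0.01, -0.009, 0.037, -2.8, -1.2, 0], [0.016, -0.014, 0.058, -4.2, -1.8, 0], [0.022, -0.02, 0.08, -5.6, -2.4, -0.6], [0.026, -0.023, 0.094, -6.9, -2.9, -0.6]],
  ],
)

```text
time_s: 30.35
ee_pos: [0.4571, -0.123, 0.0988]
tool_rot: [0.673, 0.712, -0.019, 0.2]
wrist_force: [0.4, -1.0, 1.0]
grip_width: 0.0255
```

```bash
python3 - <<'E'
from sim import *
W=[([.46,-.12,.042],18,-15,1),([.48,-.12,.04],22,-10,1),([.50,-.12,.036],27,-8,1)]
dl(*W[0]);run(telemetry.get_state()["joint_positions"],W);chain(W)
E
```

```text
d [0.02, -0.011, 0.052] rot [-3.1, 3.0, 0.8] 4.4 | now [0.4571, -0.123, 0.0988] q [0.28, 0.24, -0.41, 2.38, 0.99, 0.52, 0.64] z [0.26, -0.3, -0.92] x [-0.02, 0.95, -0.31] F [0.4, -1.0, 1.0] t 30.35
[0.46, -0.12, 0.042] 18 -15 1 -> [0.32, 0.37, -0.41, 2.43, 1.47, 0.4, 0.19] err 0.003
[0.48, -0.12, 0.04] 22 -10 1 -> [0.42, 0.39, -0.43, 2.42, 1.71, 0.3, 0.01] err 0.0
[0.5, -0.12, 0.036] 27 -8 1 -> [0.59, 0.45, -0.59, 2.42, 2.05, 0.35, -0.27] err 0.0
[0.46, -0.12, 0.042] 18 -15 d [0.02, -0.011, 0.052] rot [-3.1, 3.0, 0.8] 4.4
[0.48, -0.12, 0.04] 22 -10 d [0.0, 0.018, 0.008] rot [-4.1, 4.7, 1.7] 6.5
[0.5, -0.12, 0.036] 27 -8 d [0.0, 0.017, 0.011] rot [-5.0, 1.8, 0.8] 5.4
```

Following the model; descend and begin the tub push.

Call:
send_rows(
  deltas=[
    [[0.004, -0.002, 0.01, -0.6, 0.6, 0], [0.008, -0.004, 0.022, -1.2, 1.2, 0], [0.012, -0.007, 0.034, -2, 2, 0.5], [0.017, -0.009, 0.046, -2.6, 2.6, 0.8], [0.02, -0.011, 0.052, -3.1, 3, 0.8]],
  ],
)

```text
time_s: 30.85
ee_pos: [0.4598, -0.1203, 0.0416]
tool_rot: [0.672, 0.713, 0.019, 0.199]
wrist_force: [0.6, 0.1, 0.6]
grip_width: 0.0257
```

Call:
send_rows(
  deltas=[
    [[0, 0.003, 0.001, -0.8, 0.9, 0.3], [0, 0.007, 0.003, -1.6, 1.8, 0.6], [0, 0.011, 0.005, -2.4, 2.8, 1], [0, 0.015, 0.007, -3.3, 3.8, 1.4], [0, 0.018, 0.008, -4.1, 4.7, 1.7]],
  ],
)

```text
time_s: 31.35
ee_pos: [0.4801, -0.1205, 0.0399]
tool_rot: [0.674, 0.709, 0.076, 0.194]
wrist_force: [0.7, 0.4, 0.6]
grip_width: 0.0257
```

```bash
python3 - <<'E'
from sim import *
W=[([.50,-.12,.036],27,-6,1),([.52,-.12,.035],32,-3,1),([.54,-.12,.035],37,0,1)]
dl(*W[0]);run(telemetry.get_state()["joint_positions"],W);chain(W)
vision.grab_frame("side");print(nets.search_frame("short_tub","side")[:1])
E
```

```text
d [0.001, 0.017, 0.011] rot [-4.9, 3.6, 1.6] 6.3 | now [0.4801, -0.1205, 0.0399] q [0.34, 0.38, -0.36, 2.43, 1.72, 0.27, -0.02] z [0.38, -0.15, -0.91] x [-0.02, 0.98, -0.17] F [0.7, 0.4, 0.6] t 31.35
[0.5, -0.12, 0.036] 27 -6 1 -> [0.63, 0.45, -0.6, 2.42, 2.08, 0.31, -0.28] err 0.003
[0.52, -0.12, 0.035] 32 -3 1 -> [0.81, 0.54, -0.77, 2.41, 2.31, 0.38, -0.43] err 0.0
[0.54, -0.12, 0.035] 37 0 1 -> [0.95, 0.64, -0.88, 2.4, 2.48, 0.45, -0.52] err 0.0
[0.5, -0.12, 0.036] 27 -6 d [0.001, 0.017, 0.011] rot [-4.9, 3.6, 1.6] 6.3
[0.52, -0.12, 0.035] 32 -3 d [-0.0, 0.017, 0.01] rot [-5.1, 2.6, 1.5] 5.9
[0.54, -0.12, 0.035] 37 0 d [-0.0, 0.017, 0.011] rot [-5.1, 2.5, 1.7] 5.9
[{'location': [0.5235, -0.1287, 0.0659], 'conf': 0.71}]
```

Call:
send_rows(
  deltas=[
    [[0, 0.003, 0.002, -1, 0.7, 0.3], [0, 0.007, 0.004, -2, 1.4, 0.6], [0, 0.01, 0.006, -3, 2.2, 1], [0.001, 0.014, 0.009, -4, 3, 1.3], [0.001, 0.017, 0.011, -4.9, 3.6, 1.6]],
  ],
)

```text
time_s: 31.95
ee_pos: [0.5, -0.1204, 0.0361]
tool_rot: [0.672, 0.701, 0.13, 0.199]
wrist_force: [-2.0, -0.5, 1.1]
grip_width: 0.0257
```

Call:
send_rows(
  deltas=[
    [[0, 0.003, 0.002, -1, 0.5, 0.3], [0, 0.007, 0.004, -2, 1, 0.6], [0, 0.01, 0.006, -3, 1.6, 0.9], [0, 0.014, 0.008, -4, 2.1, 1.2], [0, 0.017, 0.01, -5.1, 2.6, 1.5]],
  ],
)

```text
time_s: 32.45
ee_pos: [0.5201, -0.1203, 0.0352]
tool_rot: [0.669, 0.69, 0.179, 0.212]
wrist_force: [-0.5, -0.1, 0.1]
grip_width: 0.0253
```

```bash
python3 - <<'E'
from sim import *
W=[([.54,-.12,.035],37,0,1),([.547,-.12,.035],38,0,1)]
dl(*W[0]);run(telemetry.get_state()["joint_positions"],W);chain(W)
vision.grab_frame("side");print(nets.search_frame("short_tub","side")[:1])
E
```

```text
d [0.0, 0.017, 0.011] rot [-4.9, 2.6, 1.7] 5.8 | now [0.5201, -0.1203, 0.0352] q [0.77, 0.52, -0.73, 2.42, 2.34, 0.37, -0.48] z [0.53, -0.04, -0.85] x [-0.02, 1.0, -0.05] F [-0.5, -0.1, 0.1] t 32.45
[0.54, -0.12, 0.035] 37 0 1 -> [0.92, 0.63, -0.85, 2.41, 2.52, 0.44, -0.56] err 0.001
[0.547, -0.12, 0.035] 38 0 1 -> [0.93, 0.65, -0.86, 2.4, 2.54, 0.46, -0.57] err 0.0
[0.54, -0.12, 0.035] 37 0 d [0.0, 0.017, 0.011] rot [-4.9, 2.6, 1.7] 5.8
[0.547, -0.12, 0.035] 38 0 d [-0.0, 0.006, 0.004] rot [-1.0, -0.0, -0.0] 1.0
[{'location': [0.5455, -0.1329, 0.0588], 'conf': 0.63}]
```

```bash
python3 - <<'E'
from sim import *
W=[([.54,-.12,.037],39,0,1),([.549,-.12,.038],41,0,1)]
run(telemetry.get_state()["joint_positions"],W);chain(W)
E
```

```text
[0.54, -0.12, 0.037] 39 0 1 -> [0.96, 0.65, -0.89, 2.42, 2.57, 0.49, -0.59] err 0.001
[0.549, -0.12, 0.038] 41 0 1 -> [0.97, 0.69, -0.91, 2.42, 2.61, 0.53, -0.6] err 0.0
[0.54, -0.12, 0.037] 39 0 d [0.0, 0.018, 0.009] rot [-7.0, 2.5, 1.7] 7.6
[0.549, -0.12, 0.038] 41 0 d [-0.0, 0.008, 0.005] rot [-2.0, 0.0, -0.0] 2.0
```

Call:
send_rows(
  deltas=[
    [[0, 0.003, 0.002, -1.4, 0.5, 0.3], [0, 0.007, 0.004, -2.8, 1, 0.7], [0, 0.011, 0.006, -4.2, 1.5, 1], [0, 0.015, 0.008, -5.6, 2, 1.4], [0, 0.018, 0.009, -7, 2.5, 1.7]],
  ],
)

```text
time_s: 33.05
ee_pos: [0.5399, -0.1203, 0.0366]
tool_rot: [0.661, 0.672, 0.238, 0.234]
wrist_force: [-1.3, -0.6, -0.4]
grip_width: 0.0259
```

Call:
send_rows(
  deltas=[
    [[0, 0.002, 0.001, -0.6, 0, 0], [0, 0.004, 0.002, -1, 0, 0], [0, 0.006, 0.0035, -1.5, 0, 0], [0, 0.008, 0.005, -2, 0, 0], [0, 0.008, 0.005, -2, 0, 0]],
  ],
)

```text
time_s: 33.55
ee_pos: [0.5495, -0.1199, 0.0377]
tool_rot: [0.657, 0.668, 0.249, 0.246]
wrist_force: [-0.8, 0.1, -0.7]
grip_width: 0.0258
```

```bash
python3 - <<'E'
from sim import *
W=[([.555,-.12,.039],42,0,1)]
dl(*W[0]);run(telemetry.get_state()["joint_positions"],W)
f=vision.grab_frame("side");t=vision.grab_frame("top");print(nets.search_frame("short_tub","side")[:1],nets.search_frame("short_tub","top")[:1])
a=cv2.resize(f[200:310,280:390],None,fx=4,fy=4,interpolation=cv2.INTER_CUBIC);b=cv2.convertScaleAbs(cv2.resize(t[190:300,305:390],None,fx=4,fy=4,interpolation=cv2.INTER_CUBIC),alpha=1.7)
cv2.imwrite("pics/s8.png",np.hstack([a,b]))
E
```

```text
d [-0.0, 0.005, 0.003] rot [-1.0, 0.1, 0.0] 1.0 | now [0.5495, -0.1199, 0.0377] q [0.96, 0.68, -0.9, 2.42, 2.61, 0.54, -0.61] z [0.66, 0.01, -0.75] x [-0.02, 1.0, -0.0] F [-0.8, 0.1, -0.7] t 33.55
[0.555, -0.12, 0.039] 42 0 1 -> [0.97, 0.7, -0.91, 2.42, 2.63, 0.55, -0.61] err 0.0
[{'location': [0.6505, -0.137, 0.1413], 'conf': 0.67}] []
```

View pics/s8.png

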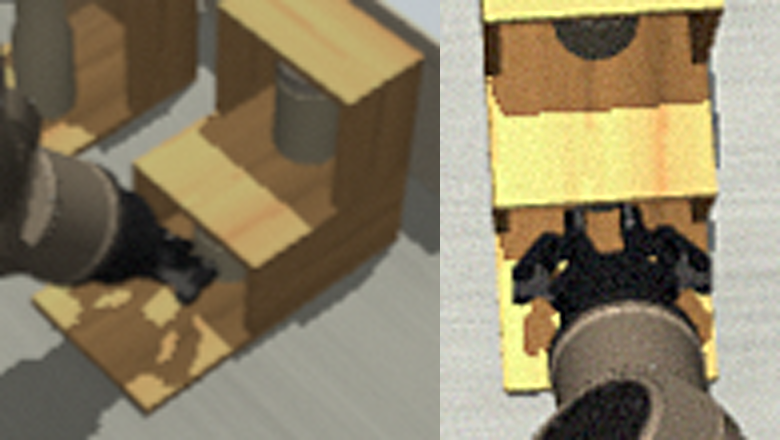

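The tub is fully under the shelf in the top view, with no part of it showing in front of the shelf edge at (605,200). The jar is unchanged at (595,40). I'll push 5 mm more for margin, then go to the canister.

Call:
send_rows(
  deltas=[
    [[0, 0.002, 0.001, -0.5, 0, 0], [0, 0.004, 0.002, -1, 0, 0], [0, 0.005, 0.003, -1, 0, 0]],
  ],
)

```text
time_s: 34.05
ee_pos: [0.555, -0.12, 0.0387]
tool_rot: [0.655, 0.666, 0.255, 0.252]
wrist_force: [-1.0, 0.1, -0.2]
grip_width: 0.0254
```

```bash
python3 - <<'E'
from sim import *
W=[([.51,-.12,.045],32,-4,1),([.50,-.10,.10],28,-10,1),([.50,.02,.10],22,-12,2),([.505,.13,.07],22,-12,3),([.515,.131,.04],24,-10,3),([.54,.132,.037],28,-6,3),([.57,.133,.037],33,0,3),([.60,.134,.037],38,0,3),([.63,.135,.037],40,0,3)]
dl(*W[0]);run(telemetry.get_state()["joint_positions"],W);chain(W)
E
```

```text
d [0.001, -0.029, -0.035] rot [10.1, -3.1, -2.4] 10.8 | now [0.555, -0.12, 0.0387] q [0.97, 0.69, -0.91, 2.42, 2.63, 0.55, -0.62] z [0.67, 0.01, -0.74] x [-0.02, 1.0, -0.0] F [-1.0, 0.1, -0.2] t 34.05
[0.51, -0.12, 0.045] 32 -4 1 -> [0.78, 0.49, -0.73, 2.43, 2.33, 0.36, -0.47] err 0.002
[0.5, -0.1, 0.1] 28 -10 1 -> [0.43, 0.26, -0.48, 2.43, 1.65, 0.27, 0.04] err 0.002
[0.5, 0.02, 0.1] 22 -12 2 -> [0.22, 0.3, -0.64, 2.35, 1.16, 0.54, 0.26] err 0.0
[0.505, 0.13, 0.07] 22 -12 3 -> [-0.0, 0.44, -0.68, 2.28, 1.22, 0.68, 0.01] err 0.0
[0.515, 0.131, 0.04] 24 -10 3 -> [-0.02, 0.5, -0.64, 2.3, 1.42, 0.63, -0.18] err 0.0
[0.54, 0.132, 0.037] 28 -6 3 -> [0.02, 0.52, -0.63, 2.31, 1.65, 0.57, -0.36] err 0.0
[0.57, 0.133, 0.037] 33 0 3 -> [0.14, 0.56, -0.68, 2.32, 1.97, 0.56, -0.61] err 0.0
[0.6, 0.134, 0.037] 38 0 3 -> [0.17, 0.62, -0.71, 2.3, 2.13, 0.65, -0.72] err 0.0
[0.63, 0.135, 0.037] 40 0 3 -> [0.17, 0.65, -0.7, 2.26, 2.17, 0.67, -0.72] err 0.0
[0.51, -0.12, 0.045] 32 -4 d [0.001, -0.029, -0.035] rot [10.1, -3.1, -2.4] 10.8
[0.5, -0.1, 0.1] 28 -10 d [0.016, 0.022, -0.053] rot [4.1, -5.2, -3.0] 7.3
[0.5, 0.02, 0.1] 22 -12 d [0.118, 0.012, -0.017] rot [6.1, -1.4, -1.8] 6.5
[0.505, 0.13, 0.07] 22 -12 d [0.114, 0.006, 0.009] rot [-0.0, 0.4, -0.9] 1.0
[0.515, 0.131, 0.04] 24 -10 d [0.007, -0.001, 0.031] rot [-2.1, 1.8, 0.8] 2.9
[0.54, 0.132, 0.037] 28 -6 d [0.0, 0.022, 0.013] rot [-4.2, 3.6, 1.8] 5.8
[0.57, 0.133, 0.037] 33 0 d [-0.001, 0.027, 0.014] rot [-5.3, 5.2, 3.0] 8.0
[0.6, 0.134, 0.037] 38 0 d [-0.001, 0.025, 0.016] rot [-5.0, 0.0, -0.0] 5.0
[0.63, 0.135, 0.037] 40 0 d [-0.001, 0.024, 0.018] rot [-2.0, 0.0, 0.0] 2.0
```

Call:
send_rows(
  deltas=[
    [[0, -0.007, -0.006, 0, 0, 0], [0, -0.015, -0.016, 1, 0, 0], [0, -0.022, -0.026, 4, -1, -0.8], [0.001, -0.029, -0.035, 7, -2, -1.6], [0.001, -0.029, -0.035, 10.1, -3.1, -2.4]],
  ],
)

```text
time_s: 34.55
ee_pos: [0.5072, -0.1201, 0.0453]
tool_rot: [0.668, 0.692, 0.171, 0.215]
wrist_force: [1.2, 0.5, -1.6]
grip_width: 0.0255
```

Call:
send_rows(
  deltas=[
    [[0.002, 0.003, -0.008, 0.8, -1, -0.6], [0.005, 0.008, -0.02, 1.6, -2, -1.2], [0.009, 0.013, -0.032, 2.4, -3.2, -1.8], [0.013, 0.018, -0.044, 3.3, -4.4, -2.5], [0.016, 0.022, -0.053, 4.1, -5.2, -3]],
  ],
)

```text
time_s: 35.05
ee_pos: [0.4971, -0.0997, 0.102]
tool_rot: [0.664, 0.704, 0.111, 0.227]
wrist_force: [0.3, -0.8, -0.9]
grip_width: 0.0257
```

Call:
send_rows(
  deltas=[
    [[0.02, 0.002, -0.003, 1, 0, 0], [0.045, 0.004, -0.006, 2, -0.4, -0.4], [0.072, 0.007, -0.01, 3.5, -0.8, -0.9], [0.1, 0.01, -0.014, 5, -1.2, -1.4], [0.118, 0.012, -0.017, 6.1, -1.4, -1.8]],
  ],
)

```text
time_s: 35.55
ee_pos: [0.4971, 0.0221, 0.1025]
tool_rot: [0.665, 0.717, 0.062, 0.201]
wrist_force: [-0.6, -0.9, 1.4]
grip_width: 0.0259
```

```bash
python3 - <<'E'
from sim import *
W=[([.505,.13,.07],22,-12,3),([.515,.131,.04],24,-10,3),([.54,.132,.037],28,-6,3)]
dl(*W[0]);run(telemetry.get_state()["joint_positions"],W);chain(W)
t=vision.grab_frame("top");vision.grab_frame("side")
for n in("short_tub","medium_jar","tall_canister"):print(n,[nets.search_frame(n,c)[:1] for c in("side","top")])
E
```

```text
d [0.112, 0.008, 0.013] rot [-0.3, 0.3, -0.9] 1.0 | now [0.4971, 0.0221, 0.1025] q [0.14, 0.28, -0.57, 2.35, 1.09, 0.52, 0.3] z [0.37, -0.18, -0.91] x [-0.04, 0.98, -0.21] F [-0.6, -0.9, 1.4] t 35.55
[0.505, 0.13, 0.07] 22 -12 3 -> [-0.08, 0.41, -0.59, 2.28, 1.19, 0.64, 0.02] err 0.001
[0.515, 0.131, 0.04] 24 -10 3 -> [-0.1, 0.48, -0.55, 2.3, 1.41, 0.59, -0.18] err 0.0
[0.54, 0.132, 0.037] 28 -6 3 -> [-0.05, 0.49, -0.54, 2.31, 1.65, 0.53, -0.38] err 0.0
[0.505, 0.13, 0.07] 22 -12 d [0.112, 0.008, 0.013] rot [-0.3, 0.3, -0.9] 1.0
[0.515, 0.131, 0.04] 24 -10 d [0.007, -0.001, 0.031] rot [-2.1, 1.8, 0.8] 2.9
[0.54, 0.132, 0.037] 28 -6 d [0.0, 0.022, 0.013] rot [-4.2, 3.6, 1.8] 5.8
short_tub [[], []]
medium_jar [[{'location': [0.3566, -0.3982, 0.0763], 'conf': 0.74}], [{'location': [0.6516, -0.1151, 0.1377], 'conf': 0.66}]]
tall_canister [[{'location': [0.5766, 0.109, 0.1065], 'conf': 0.91}], [{'location': [0.5776, 0.1249, 0.1352], 'conf': 0.88}]]
```

Call:
send_rows(
  deltas=[
    [[0.025, 0.002, 0.003, 0, 0, 0], [0.055, 0.004, 0.006, 0, 0, -0.3], [0.085, 0.006, 0.01, 0, 0, -0.6], [0.105, 0.008, 0.012, -0.3, 0.3, -0.9], [0.109, 0.008, 0.013, -0.3, 0.3, -0.9]],
  ],
)

```text
time_s: 36.45
ee_pos: [0.5059, 0.1257, 0.0698]
tool_rot: [0.659, 0.722, 0.063, 0.201]
wrist_force: [-0.3, -1.6, 0.2]
grip_width: 0.0256
```

Call:
send_rows(
  deltas=[
    [[0.001, 0, 0.006, -0.4, 0.3, 0], [0.003, 0, 0.013, -0.8, 0.7, 0.3], [0.005, 0, 0.021, -1.3, 1.1, 0.5], [0.007, -0.001, 0.029, -1.8, 1.5, 0.7], [0.007, -0.001, 0.031, -2.1, 1.8, 0.8]],
  ],
)

```text
time_s: 36.95
ee_pos: [0.5159, 0.1255, 0.0391]
tool_rot: [0.659, 0.719, 0.088, 0.201]
wrist_force: [1.0, 0.6, -0.2]
grip_width: 0.0252
```

```bash
python3 - <<'E'
from sim import *
W=[([.54,.1285,.037],29,-5,3),([.57,.1295,.037],34,0,3),([.60,.131,.037],38,0,3),([.63,.1325,.037],40,0,3)]
dl(*W[0]);run(telemetry.get_state()["joint_positions"],W);chain(W)
E
```

```text
d [0.002, 0.021, 0.011] rot [-5.3, 4.6, 2.1] 7.3 | now [0.5159, 0.1255, 0.0391] q [-0.09, 0.47, -0.56, 2.3, 1.4, 0.59, -0.17] z [0.41, -0.14, -0.9] x [-0.05, 0.98, -0.17] F [1.0, 0.6, -0.2] t 36.95
[0.54, 0.128, 0.037] 29 -5 3 -> [0.01, 0.5, -0.59, 2.33, 1.72, 0.54, -0.43] err 0.001
[0.57, 0.13, 0.037] 34 0 3 -> [0.12, 0.56, -0.66, 2.33, 2.03, 0.56, -0.67] err 0.0
[0.6, 0.131, 0.037] 38 0 3 -> [0.14, 0.61, -0.67, 2.3, 2.15, 0.63, -0.74] err 0.0
[0.63, 0.132, 0.037] 40 0 3 -> [0.15, 0.64, -0.66, 2.26, 2.19, 0.65, -0.74] err 0.0
[0.54, 0.1285, 0.037] 29 -5 d [0.002, 0.021, 0.011] rot [-5.3, 4.6, 2.1] 7.3
[0.57, 0.1295, 0.037] 34 0 d [-0.001, 0.026, 0.014] rot [-5.3, 4.3, 2.6] 7.3
[0.6, 0.131, 0.037] 38 0 d [-0.0, 0.025, 0.017] rot [-4.0, -0.0, -0.0] 4.0
[0.63, 0.1325, 0.037] 40 0 d [-0.0, 0.024, 0.018] rot [-2.0, 0.0, 0.0] 2.0
```

Call:
send_rows(
  deltas=[
    [[0, 0.004, 0.002, -1, 1, 0.4], [0.001, 0.008, 0.004, -2, 2, 0.8], [0.001, 0.013, 0.007, -3.2, 3, 1.3], [0.002, 0.018, 0.009, -4.4, 4, 1.8], [0.002, 0.021, 0.011, -5.3, 4.6, 2.1]],
  ],
)

```text
time_s: 37.45
ee_pos: [0.5398, 0.1272, 0.0375]
tool_rot: [0.658, 0.709, 0.151, 0.201]
wrist_force: [1.2, -0.4, 0.8]
grip_width: 0.0256
```

Call:
send_rows(
  deltas=[
    [[0, 0.004, 0.002, -1, 0.9, 0.5], [0, 0.008, 0.004, -2, 1.8, 1], [0, 0.012, 0.006, -3, 2.6, 1.5], [0, 0.016, 0.0085, -4, 3.5, 2], [0, 0.018, 0.01, -5.3, 4.3, 2.6]],
  ],
)

```text
time_s: 37.95
ee_pos: [0.5605, 0.1272, 0.0378]
tool_rot: [0.658, 0.693, 0.213, 0.202]
wrist_force: [-2.4, -0.6, 0.5]
grip_width: 0.0257
```

```bash
python3 - <<'E'
from sim import *
W=[([.59,.1305,.037],37,0,3),([.61,.1315,.037],39,0,3)]
dl(*W[0]);chain(W)
vision.grab_frame("top");vision.grab_frame("side");print([nets.search_frame("tall_canister",c)[:1] for c in("side","top")])
E
```

```text
d [0.002, 0.024, 0.017] rot [-2.8, -0.0, -0.1] 2.8 | now [0.5605, 0.1272, 0.0378] q [0.08, 0.53, -0.62, 2.35, 2.05, 0.55, -0.73] z [0.56, 0.03, -0.83] x [-0.05, 1.0, 0.0] F [-2.4, -0.6, 0.5] t 37.95
[0.59, 0.1305, 0.037] 37 0 d [0.002, 0.024, 0.017] rot [-2.8, -0.0, -0.1] 2.8
[0.61, 0.1315, 0.037] 39 0 d [-0.0, 0.016, 0.012] rot [-2.0, -0.0, 0.0] 2.0
[[{'location': [0.5694, -0.1283, 0.0278], 'conf': 0.68}], [{'location': [0.5877, 0.1235, 0.1375], 'conf': 0.75}]]
```

Call:
send_rows(
  deltas=[
    [[0, 0.004, 0.003, -0.5, 0, 0], [0.001, 0.009, 0.006, -1, 0, 0], [0.001, 0.014, 0.01, -1.6, 0, 0], [0.001, 0.019, 0.0135, -2.2, 0, 0], [0.001, 0.024, 0.017, -2.8, 0, 0]],
  ],
)

```text
time_s: 38.65
ee_pos: [0.5901, 0.13, 0.0368]
tool_rot: [0.653, 0.688, 0.23, 0.218]
wrist_force: [-2.3, -0.4, 0.3]
grip_width: 0.0263
```

Call:
send_rows(
  deltas=[
    [[0, 0.004, 0.003, -0.5, 0, 0], [0, 0.008, 0.006, -1, 0, 0], [0, 0.012, 0.009, -1.5, 0, 0], [0, 0.015, 0.012, -2, 0, 0], [0, 0.017, 0.013, -2, 0, 0]],
  ],
)

```text
time_s: 39.15
ee_pos: [0.6116, 0.1311, 0.0363]
tool_rot: [0.649, 0.684, 0.242, 0.229]
wrist_force: [-2.6, -0.2, -1.4]
grip_width: 0.0255
```

```bash
python3 - <<'E'
from sim import *
W=[([.625,.1315,.037],40,0,3)]
dl(*W[0])
vision.grab_frame("top");print([nets.search_frame("tall_canister",c)[:1] for c in("top",)])
E
```

```text
d [-0.0, 0.011, 0.008] rot [-1.1, 0.0, -0.1] 1.1 | now [0.6116, 0.1311, 0.0363] q [0.1, 0.6, -0.63, 2.29, 2.17, 0.62, -0.78] z [0.63, 0.03, -0.78] x [-0.05, 1.0, 0.0] F [-2.6, -0.2, -1.4] t 39.15
[[{'location': [0.6345, 0.1255, 0.0961], 'conf': 0.91}]]
```

Call:
send_rows(
  deltas=[
    [[0, 0.003, 0.002, -0.3, 0, 0], [0, 0.006, 0.004, -0.6, 0, 0], [0, 0.009, 0.006, -1, 0, 0], [0, 0.011, 0.008, -1.1, 0, 0]],
  ],
)

```text
time_s: 39.65
ee_pos: [0.6256, 0.1318, 0.0373]
tool_rot: [0.647, 0.681, 0.248, 0.236]
wrist_force: [-2.2, -0.2, -0.5]
grip_width: 0.0256
```

Call:
send_rows(
  deltas=[
    [[0, 0.002, 0.001, 0, 0, 0], [0, 0.003, 0.0025, 0, 0, 0], [0, 0.0045, 0.0035, 0, 0, 0], [0, 0.005, 0.004, 0, 0, 0]],
  ],
)

```text
time_s: 40.05
ee_pos: [0.6322, 0.1322, 0.0375]
tool_rot: [0.647, 0.681, 0.248, 0.236]
wrist_force: [-2.3, -0.2, -0.8]
grip_width: 0.0255
```

```bash
python3 - <<'E'
from sim import *
dl([.57,.13,.045],38,0,3)
t=vision.grab_frame("top");print(nets.search_frame("tall_canister","top")[:1])
m=nets.cut_out("tall_canister","top")
if m:
    ys,xs=np.nonzero(m[0]["mask"]);b=ys.max();print(xs.min(),xs.max(),ys.min(),b,m[0]["conf"],"base front",ray("top",xs[ys==b].mean(),b+.5,.01))
print("roof edge px",proj("top",[[.63,.1357,.195],[.63,.1357,.205]]).round(1).tolist(),"base front limit px",proj("top",[[.63,.135,.01]]).round(1))
E
```

```text
d [0.001, -0.043, -0.046] rot [2.0, 0.0, -0.1] 2.0 | now [0.6322, 0.1322, 0.0375] q [0.1, 0.62, -0.62, 2.26, 2.19, 0.63, -0.78] z [0.64, 0.03, -0.77] x [-0.05, 1.0, 0.0] F [-2.3, -0.2, -0.8] t 40.05
[{'location': [0.6515, 0.1253, 0.0778], 'conf': 0.49}]
241 263 201 217 0.65 base front [0.64389257 0.13398535 0.01      ]
roof edge px [[243.7, 203.1], [243.1, 201.9]] base front limit px [[253.2 222.3]]
```

Call:
send_rows(
  deltas=[
    [[0.001, -0.006, -0.006, 0, 0, 0], [0.001, -0.016, -0.016, 0, 0, 0], [0.001, -0.028, -0.03, 0.5, 0, 0], [0.001, -0.043, -0.046, 1, 0, 0], [0.001, -0.06, -0.066, 2, 0, 0]],
  ],
)

```text
time_s: 40.7
ee_pos: [0.5419, 0.1283, 0.0493]
tool_rot: [0.651, 0.685, 0.236, 0.224]
wrist_force: [-0.2, 0.4, 1.2]
grip_width: 0.0258
```

```bash
python3 - <<'E'
from sim import *
W=[([.51,.13,.10],28,-15,3),([.47,.13,.22],15,-15,3),([.42,.25,.25],0,0,3)]
dl(*W[0]);run(telemetry.get_state()["joint_positions"],W);chain(W)
E
```

```text
d [0.003, 0.006, -0.059] rot [10.7, -12.5, -8.2] 18.4 | now [0.5419, 0.1283, 0.0493] q [0.1, 0.52, -0.69, 2.42, 2.14, 0.66, -0.85] z [0.61, 0.03, -0.79] x [-0.05, 1.0, -0.0] F [-0.2, 0.4, 1.2] t 40.7
[0.51, 0.13, 0.1] 28 -15 3 -> [0.1, 0.43, -0.86, 2.3, 1.35, 0.81, -0.1] err 0.002
[0.47, 0.13, 0.22] 15 -15 3 -> [0.35, 0.23, -1.07, 2.12, 0.68, 0.99, 0.55] err 0.0
[0.42, 0.25, 0.25] 0 0 3 -> [0.37, 0.32, -1.2, 1.96, 0.33, 1.09, 0.65] err 0.0
[0.51, 0.13, 0.1] 28 -15 d [0.003, 0.006, -0.059] rot [10.7, -12.5, -8.2] 18.4
[0.47, 0.13, 0.22] 15 -15 d [-0.029, 0.018, -0.122] rot [13.0, -0.0, 0.0] 13.0
[0.42, 0.25, 0.25] 0 0 d [0.111, -0.027, -0.069] rot [14.1, 14.9, 2.0] 20.6
```

Call:
send_rows(
  deltas=[
    [[0, 0.001, -0.01, 2, -2.5, -1.6], [0.001, 0.002, -0.022, 4, -5, -3.2], [0.002, 0.004, -0.036, 6.5, -7.5, -5], [0.003, 0.006, -0.05, 8.5, -10, -6.6], [0.003, 0.006, -0.059, 10.7, -12.5, -8.2]],
  ],
)

```text
time_s: 41.2
ee_pos: [0.5086, 0.1298, 0.1007]
tool_rot: [0.64, 0.721, 0.081, 0.253]
wrist_force: [-0.3, -1.5, 0.9]
grip_width: 0.0259
```

Call:
send_rows(
  deltas=[
    [[-0.005, 0.003, -0.02, 2, 0, 0], [-0.012, 0.007, -0.048, 5, 0, 0], [-0.018, 0.011, -0.076, 8, 0, 0], [-0.025, 0.015, -0.104, 11, 0, 0], [-0.029, 0.018, -0.122, 13, 0, 0]],
  ],
)

```text
time_s: 41.7
ee_pos: [0.4675, 0.1298, 0.2229]
tool_rot: [0.664, 0.726, -0.001, 0.178]
wrist_force: [-0.3, 0.0, 0.2]
grip_width: 0.0257
```

Call:
send_rows(
  deltas=[
    [[0.02, -0.005, -0.012, 2, 2, 0], [0.045, -0.011, -0.028, 5, 5, 0.6], [0.07, -0.017, -0.044, 8, 8, 1], [0.095, -0.023, -0.06, 11, 11, 1.5], [0.111, -0.027, -0.069, 14, 14.9, 2]],
  ],
)

```text
time_s: 42.2
ee_pos: [0.4154, 0.2521, 0.2527]
tool_rot: [0.687, 0.726, -0.001, -0.0]
wrist_force: [0.1, 0.4, -0.4]
grip_width: 0.0258
```

```bash
python3 - <<'E'
from sim import *
s=telemetry.get_state();print(s["ee_pos"],s["time_s"])
t=vision.grab_frame("top");f=vision.grab_frame("side")
for n in("short_tub","medium_jar","tall_canister","cup","pepper_mill","spice_tin","steel_bowl","lunch_box","spatula"):print(n,[[(np.round(d["location"],3).tolist(),round(d["conf"],2)) for d in nets.search_frame(n,c)[:1]] for c in("side","top")])
a=cv2.resize(f[130:310,250:400],None,fx=2.6,fy=2.6,interpolation=cv2.INTER_CUBIC);b=cv2.convertScaleAbs(cv2.resize(t[160:300,200:390],None,fx=2.1,fy=2.1*180*2.6/(140*2.1)/1.0,interpolation=cv2.INTER_CUBIC),alpha=1.7)
b=cv2.convertScaleAbs(cv2.resize(t[160:300,205:385],None,fx=2.2,fy=2.2,interpolation=cv2.INTER_CUBIC),alpha=1.9)
c=np.zeros((a.shape[0],b.shape[1],3),np.uint8);c[:b.shape[0]]=b
cv2.imwrite("pics/end.png",np.hstack([a,c]))
E
```

```text
[0.41541435 0.25206034 0.25270561] 42.2
short_tub [[([0.568, -0.127, 0.028], 0.52)], []]
medium_jar [[([0.653, -0.136, 0.142], 0.58)], [([0.648, -0.116, 0.138], 0.68)]]
tall_canister [[([0.653, 0.122, 0.09], 0.82)], [([0.652, -0.452, 0.026], 0.74)]]
cup [[([0.661, 0.108, 0.252], 0.95)], [([0.68, 0.125, 0.24], 0.85)]]
pepper_mill [[([0.354, -0.396, 0.075], 0.7)], [([0.359, -0.376, 0.085], 0.68)]]
spice_tin [[([0.506, 0.455, 0.03], 0.52)], []]
steel_bowl [[([0.658, -0.443, 0.028], 0.85)], [([0.656, -0.454, 0.026], 0.8)]]
lunch_box [[([0.665, 0.351, 0.062], 0.97)], [([0.687, 0.336, 0.067], 0.92)]]
spatula [[([0.45, -0.537, 0.008], 0.62)], [([0.453, -0.529, 0.002], 0.98)]]
```

View pics/end.png

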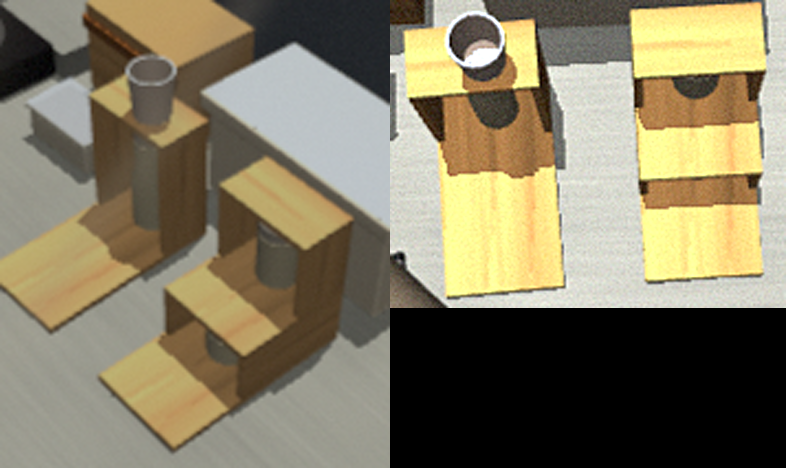

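The last view shows all three upright and under their boards. The canister's base front is at (500,128), about 4 px (roughly 11 mm) behind the roof line. The jar's is at (697,98), about 8 mm behind. The tub is hidden under the shelf from above and stands upright in the side view at (222,345).

```bash
python3 -c "
from h import *
print(ray('top',255,218.2,.01).round(4),ray('top',344.5,204.5,.095).round(4));print(ticket.job_done())"
```

```text
[0.6417 0.1298 0.01  ] [ 0.6459 -0.1204  0.095 ]
the job is handed in; nothing more can be done
None
```

I put all three containers away, one to a tier, and handed the job in at about 43 s of the 72 s allowed. The short tub is in the lower tier, the medium jar in the upper tier and the tall canister in the tall tier.

**Last checks**
- **Under the boards:** the canister front is about 12 mm behind the roof edge and the jar front about 8 mm behind. The tub can't be seen from above at all. By finger position it is roughly 15 mm under the shelf.
- **Upright:** all three look upright in the side view.
- **Bystanders:** every one was found within about 5 mm of its starting reading in at least one camera. The top camera missed the spice tin; the side camera read it about 7 mm from its first reading, with lower height and low confidence. I did not go near it at low height.
- **Robot:** the arm finished clear of everything.

**What went wrong along the way**
- I first carried the jar the wrong way because of a tool-axis sign error. Nothing was touched.
- My first push met the jar too high and leaned it slightly. It settled upright again, and I redid the push lower down.
- I came down about 6 mm off centre on the canister, so the grip may have nudged it.
- The networks gave a few false hits, such as a low-confidence canister at the bowl's position. The pictures contradicted these.

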